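# Set the hold-down of a tilted plate stand with its setting block

## Task

Set the hold-down on the tilted plate stand: lay the setting block flat on the sloping deck against the cleat with its plain end under the hold-down foot, let go of it, and turn the screw down with the driver until the foot just drags on the block, lightly, without pinching it. Put the driver back in its bore in the driver stand, then draw the block along the cleat, rubbing under the foot, until it is clear, and leave it lying on the deck against the cleat. Never turn the screw with the gripper itself, and leave everything else on the bench where it is.

Things in the scene. Friction and masses are not known exactly. Their poses are not given: they have to be found in the camera images.
- stand: The plate stand, fixed to the bench, 135 x 215 mm: grey foot and side cheeks carry a white deck that slopes at 15 degrees; an aluminium post and arm at one end carry the hold-down screw. Origin on the bench under the deck's origin, z up, x the level direction up the slope. The arm reaches over the deck: deck x -17 to +17 mm, y -16 to +55 mm, z 50 to 68 mm.
- deck: Sloping deck. Origin: on its surface, straight under the screw, 52 mm above the bench; x up the slope, y along the cleat towards the post, z square to the deck. Surface: x -30 to +68 mm, y -155 to +30 mm (face of the post). The cleat lies along the whole low edge: 12 mm high, inner face at x = -30 mm, 10 mm thick. Slippery: things let go slide down to the cleat.
- screw (a joint): Turn of the hold-down screw, rad, about the deck's z axis through the deck's origin. Grows clockwise seen from above and lowers the foot 1.592 mm per rad (10 mm a turn). At 0 the foot's underside is 31 mm above the deck. Starts at 0.6 to 2.1, can go from -2 to 7.5; stiff (0.05 N m), stays where it is left.
- screw_head: Round steel head of the screw, above the arm, 33 mm in diameter, 13 mm high. Origin: centre of its underside, 80 mm above the deck along the deck's z at joint 0; z along the screw, upward. One slot runs across the whole top along its x axis, 6.4 mm wide, floor 5 mm and top 13 mm above the origin. At joint 0 its axes are parallel to the deck's.
- foot: Round foot with a rubber face, 18 mm in diameter, under the screw; it moves up and down with the screw but does not turn. Origin: centre of its underside; axes as the deck's. It is sprung: it gives by up to 4 mm at 3 N per mm. The block just drags when the foot is pushed in by 0.5 to 1.5 mm.
- block: Setting block, plain aluminium, about 0.4 kg: flat bar 60 mm (x) by 120 mm (y), 25 mm thick (z), with an upright grip tab at the -y end: 40 mm (x) by 12 mm (y), centred at y = -54 mm, its top 67 mm above the underside. Origin: centre of the underside, z up. The +y end is the plain end. Against the cleat, y along the deck's y, the origin is at deck x = 0.
- driver: Wide-blade driver, 116 mm long, 0.13 kg, standing blade down in its stand. Origin: centre of the blade's tip, z up the handle. Blade 18 mm wide along x, 4 mm thick along y, 2.6 mm in its last 4 mm, 14 mm long. Collar 36 mm in diameter, z 50 to 54 mm, which rests on the stand. Black handle of square section 28 x 28 mm, sides square to x and y, z 54 to 116 mm.
- bore (a point): Centre of the mouth of the wide bore (27 mm, right through) in the grey driver stand: a block 75 mm by 110 mm and 60 mm high, fixed to the bench. With the driver home, its collar sits on this mouth and its tip is 50 mm below.
- tip_box: Bystander: blue tip box with a clear lid, 122 x 82 x 64 mm. Origin: centre of the underside.
- tube_rack: Bystander: white rack of tubes with blue caps, 90 x 170 x 102 mm. Origin: centre of the underside.
- bottle: Bystander: white reagent bottle, 68 mm in diameter, 160 mm high. Origin: centre of the underside.
- microplate: Bystander: white 96-well plate, 86 x 128 x 14 mm. Origin: centre of the underside.
- green_rack: Bystander: low green tube rack, 52 x 115 x 26 mm. Origin: centre of the underside.
- pipette: Bystander: white pipette lying on its side, 250 mm long along x. Origin: near its middle, on the bench.
Not all that is in view belongs to the job. Of the things like the driver, leave any that is red; of the rest the smaller one is meant.

How it is judged (in metres and radians):
On the way, in this order (a step that is already met when the one before it is completed fails the run):
1. the setting block lies flat on the deck against the cleat, its plain end under the foot, let go (x of block in the frame of deck between -0.006 and 0.006 m and z of block in the frame of deck between -0.003 and 0.003 m and angle between the z axis of block and the z axis of deck, either way round below 0.06 rad and angle between the y axis of block and the y axis of deck, either way round below 0.08 rad and contact force between the fingers and block below 0.2 N and y of block in the frame of deck above -0.05 m), for 0.2 s.
2. the foot has been screwed down until it bears lightly on the block (0.5 to 7 N), no finger on the block (x of block in the frame of deck between -0.006 and 0.006 m and z of block in the frame of deck between -0.003 and 0.003 m and angle between the z axis of block and the z axis of deck, either way round below 0.06 rad and angle between the y axis of block and the y axis of deck, either way round below 0.08 rad and contact force between the fingers and block below 0.2 N and contact force between foot and block between 0.5 and 7 N), for 0.3 s.
3. the block is drawn out along the cleat, still rubbing under the foot, the driver back in its bore (y of block in the frame of deck below -0.056 m and contact force between foot and block above 0.3 N and horizontal distance between driver and bore below 0.008 m), for 0.05 s.
At the end, for the whole second after the job is handed in: Foot 22.8 to 24.8 mm above the deck (0.2 to 2.2 mm under the block's top); block flat on the deck, within 6 mm of the cleat and 0.08 rad of its line, its plain end at least 13 mm past the screw's axis; driver upright in the bore, collar down within 4 mm; both let go and at rest (x of block in the frame of deck between -0.006 and 0.006 m and z of block in the frame of deck between -0.003 and 0.003 m and angle between the z axis of block and the z axis of deck, either way round below 0.06 rad and angle between the y axis of block and the y axis of deck, either way round below 0.08 rad and contact force between the fingers and block below 0.2 N and y of block in the frame of deck below -0.073 m and linear speed of each of block, driver below 0.01 m/s and z of foot in the frame of deck between 0.0228 and 0.0248 m and horizontal distance between driver and bore below 0.008 m and z of driver in the frame of bore below -0.046 m and angle between driver's own z axis and vertical below 0.1 rad and contact force between the fingers and driver below 0.2 N); the robot touches nothing.
It fails at once if the gripper turned or pushed the screw directly (contact force between the fingers and screw_head above 1 N).
It fails at once if a bystander was pushed out of its place (more than 20 mm) (distance of any of tip_box, tube_rack, bottle, microplate, green_rack, pipette from where it was at the start of the episode above 0.02 m).
It also fails if it takes over 72 s, if anything falls off the work surface, if the arm or the gripper's body presses on something with over 40 N, if the wrist force passes 120 N, or if a joint passes its speed limit or range.

## Robot

A 7-joint arm with a two-finger parallel gripper is mounted at the origin on the work surface. World frame = base frame: x ahead of the robot, y to its left, z up, the work surface at z = 0. Lengths are in mm, angles in rad, forces in N, time in s.
With the tool pointing down it reaches from about 425 to 925 mm from the base axis. Payload 6.8 kg.
Tool frame: the origin (TCP) lies on the centre line of the jaws, within the pads' length; the fingertips stand 22 mm ahead of it and the grasp point (between the pads) lies 3 mm ahead of it; x points along the fingers, y is the direction in which the jaws open and shut, and the axes are right-handed (so a half turn about x gives the same grasp; the last joint's range is limited). The gripper opens to 88 mm and grips with 3 to 60 N. Pads are 20 mm wide; open, the fingers measure 115 mm over their backs; the gripper's body (75 mm by 178 mm) begins 61 mm behind the grasp point.
Start: joints at [-1.245, 0.477, 0.022, 1.555, -0.011, 1.109, -0.083], TCP at [283.716, 612.497, 244.664] pointing down, gripper open.
Joint ranges: [-2.96, 2.96], [-0.34, 2.1], [-1.41, 1.46], [0.24, 2.44], [-1.37, 4.51], [0.17, 1.92], [-2.96, 2.96]. Speed limits (rad/s): [2.39, 2.39, 3.14, 3.14, 3.14, 3.14, 3.14].

## Interface

Orientations are given as [roll, pitch, yaw] about the fixed x, y, z axes, in that order (R = Rz(yaw) Ry(pitch) Rx(roll)).
In Python, from plant import robot, vision, job gives the robot as it stands.
- The arm moves only by the shell command python3 -m crank 'ROWS' [OPENING] [FORCE]. ROWS is text: rows parted by semicolons, each of 6 numbers parted by spaces: the shift along the tool's x, y, z in m, then the turn, a rotation vector about the tool's x, y, z in rad. A call has 1 to 10 rows; each row shifts and turns the commanded pose from where the row before left it, along the tool's axes as they then stand; what a row does not reach is not made up. A row lasts 1/8 s, in which the tool goes at most 62.5 mm and 10.7 degrees, less where a joint would pass 70% of its speed; a pose out of reach is approached as far as the arm can. A call is refused whole if a number of a shift passes 0.0625 or a number of a turn 0.188, either way. A call with a gripper value outside its range is refused whole. OPENING is the finger opening in m, from 0 to 0.0878, set as the call begins (- or left out, the last holds). The fingers move at their own pace and stop on an object; FORCE is the grip in N (left out, the last holds). Time passes only in rows, so rows that do not move let the fingers close. It gives the time, the measured TCP pose, the force and the opening at its end, in the units of the state.
- robot.get_state(): the state, without advancing time (a new reading comes with each control period).
- vision.grab_frame(name): name is "scene" or "top" or "wrist"; returns a dict with "frame" (420x560x3 uint8, red, green, blue), "camera_matrix" (3x3 intrinsics, pixels), "pose" (4x4, takes a point from camera to world coordinates). Camera axes: x right, y down, z forward; pixel columns grow to the right and rows downward; lengths in mm; the calibration is good to about 2 mm. The wrist camera is an equidistant fisheye: a pixel r from the principal point sees the ray r / f radians off the axis. A picture is of the moment at which its call begins. There is no depth.
- job.job_done(): hands the job in, once; it reports no verdict.
The state is a dict: "time_s": time; "q": joint angles; "qd": joint speeds; "tau": joint torques, N m; "eef_pos": TCP position; "eef_rot": TCP orientation; "wrist_force": force on the tool from outside, world axes, zero at the start; "wrist_torque": the same for the moment, N m; "gripper_width": finger opening in mm.
Only numpy, scipy, OpenCV 4.12 (cv2) and the standard library are available. Lean on these libraries where they do the work, as an engineer would, in place of code of your own. Each camera call takes 0.05 s, during which the arm holds its last target. There are 200 camera calls.

## Working session

There is one attempt and no reset: what is moved stays moved. The work goes in short steps, Python scripts to look and compute and a shell command to move; the robot and the scene stay as the last step left them, time stands still between calls to the robot, and variables do not carry over. Pictures are saved under pics/ and viewed, about 8 in all and at most 12, crops included, and the job is handed in when it is done.

```bash
ls; mkdir -p pics
python3 - <<'E'
from plant import robot, vision, job
import cv2,numpy as np
s=robot.get_state()
for k in s: print(k,np.round(s[k],3))
for n in ("scene","top"):
    f=vision.grab_frame(n); cv2.imwrite(f"pics/{n}0.png",cv2.cvtColor(f["frame"],cv2.COLOR_RGB2BGR))
    print(n,f["camera_matrix"].round(1).tolist(),f["pose"].round(4).tolist())
E
```

```text
pics
time_s 0.0
q [-1.245  0.478  0.022  1.556 -0.011  1.109 -0.083]
qd [ 0.002 -0.001  0.002  0.    -0.    -0.001 -0.001]
tau [ 1.0000e-03 -5.8284e+01  1.5350e+00 -2.7261e+01 -5.4000e-02  1.7000e-02
  0.0000e+00]
eef_pos [283.499 611.969 243.678]
eef_rot [-1.479  1.569 -1.912]
wrist_force [ 0.452 -0.489  0.825]
wrist_torque [0.044 0.01  0.017]
gripper_width 87.539
scene [[433.0, 0.0, 282.0], [0.0, 433.0, 213.7], [0.0, 0.0, 1.0]] [[-0.3469, 0.6219, -0.7021, 1349.4162], [0.9377, 0.2136, -0.2742, 299.5172], [-0.0205, -0.7534, -0.6572, 854.8357], [0.0, 0.0, 0.0, 1.0]]
top [[401.2, 0.0, 279.9], [0.0, 401.2, 208.8], [0.0, 0.0, 1.0]] [[-0.0081, -0.9851, 0.1719, 365.8177], [-1.0, 0.008, -0.0016, 0.8744], [0.0002, -0.1719, -0.9851, 1223.9276], [0.0, 0.0, 0.0, 1.0]]
```

View pics/scene0.png

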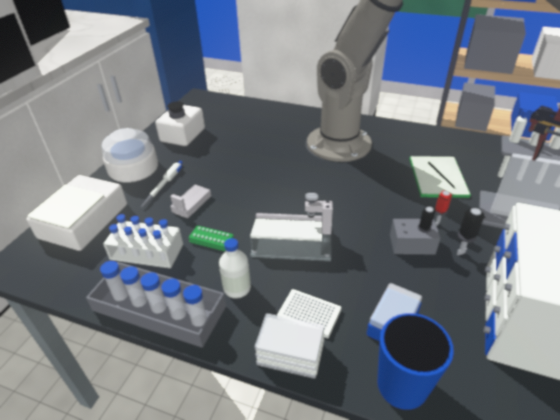

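View pics/top0.png

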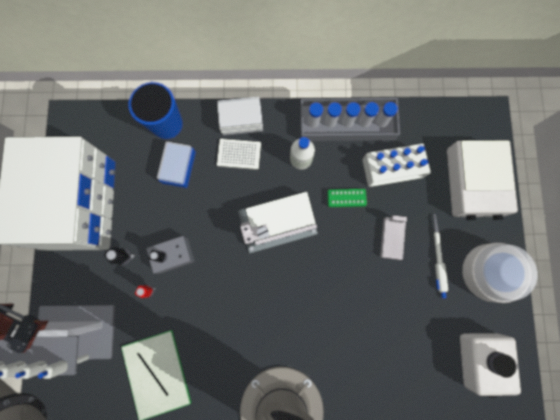

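The scene and top views show these candidates for the driver:
- Small black one in the grey stand: scene (427,218), top (157,255).
- Larger black one: scene (471,225), top (115,256).
- Red one: scene (443,203), top (143,292).

By the description it is the small black one in the stand. The block is at scene (190,200), top (394,238), and the plate stand at scene (290,235), top (280,220). Next is one close crop of these.

```bash
cat > h.py <<'E'
import numpy as np,cv2
from plant import robot,vision
from scipy.spatial.transform import Rotation as R
def grab(n,save=None):
    f=vision.grab_frame(n)
    if save: cv2.imwrite(save,cv2.cvtColor(f["frame"],cv2.COLOR_RGB2BGR))
    return f
def ray(f,p):
    K=f["camera_matrix"];T=f["pose"]
    d=np.linalg.inv(K)@[p[0],p[1],1.]; return T[:3,3],T[:3,:3]@d
def plane(f,p,z):
    o,d=ray(f,p); return o+d*(z-o[2])/d[2]
def proj(f,P):
    T=f["pose"];c=T[:3,:3].T@(np.asarray(P,float)-T[:3,3]);q=f["camera_matrix"]@c;return q[:2]/q[2]
def tri(f1,p1,f2,p2):
    o1,d1=ray(f1,p1);o2,d2=ray(f2,p2);d1/=np.linalg.norm(d1);d2/=np.linalg.norm(d2)
    s=np.linalg.lstsq(np.c_[d1,-d2],o2-o1,rcond=None)[0]
    a=o1+d1*s[0];b=o2+d2*s[1];return (a+b)/2,np.linalg.norm(a-b)
def fish(f,P):
    T=f["pose"];c=T[:3,:3].T@(np.asarray(P,float)-T[:3,3]);K=f["camera_matrix"]
    th=np.arctan2(np.hypot(c[0],c[1]),c[2]);a=np.arctan2(c[1],c[0])
    return np.array([K[0,2]+K[0,0]*th*np.cos(a),K[1,2]+K[1,1]*th*np.sin(a)])
def fray(f,p):
    K=f["camera_matrix"];T=f["pose"];x=(p[0]-K[0,2])/K[0,0];y=(p[1]-K[1,2])/K[1,1];r=np.hypot(x,y)+1e-9
    return T[:3,3],T[:3,:3]@np.array([np.sin(r)*x/r,np.sin(r)*y/r,np.cos(r)])
def fplane(f,p,z):
    o,d=fray(f,p); return o+d*(z-o[2])/d[2]
def crop(f,x0,y0,w,h,s):
    im=cv2.cvtColor(f["frame"],cv2.COLOR_RGB2BGR)[y0:y0+h,x0:x0+w]
    im=cv2.resize(im,None,fx=s,fy=s,interpolation=cv2.INTER_CUBIC)
    for k in range(0,w,10): cv2.line(im,(k*s,0),(k*s,12 if k%50 else 25),(0,0,255),1); 
    for k in range(0,h,10): cv2.line(im,(0,k*s),(12 if k%50 else 25,k*s),(0,0,255),1)
    cv2.putText(im,f"{x0},{y0}",(30,40),0,.5,(0,0,255),1);return im
E
python3 - <<'E'
from h import *
s=grab("scene");t=grab("top")
a=np.hstack([crop(s,240,185,100,75,4),crop(t,230,180,100,75,4)])
b=np.hstack([crop(s,160,175,100,75,4),crop(t,360,205,100,75,4)])
cv2.imwrite("pics/c1.png",np.vstack([a,b]))
c=np.hstack([crop(s,385,180,100,75,4),crop(t,100,230,100,75,4)])
d=np.hstack([crop(s,480,100,80,75,4),crop(t,0,290,120,75,4)])
cv2.imwrite("pics/c2.png",np.vstack([c,d]))
E
```

```text
(no output)
```

View pics/c1.png

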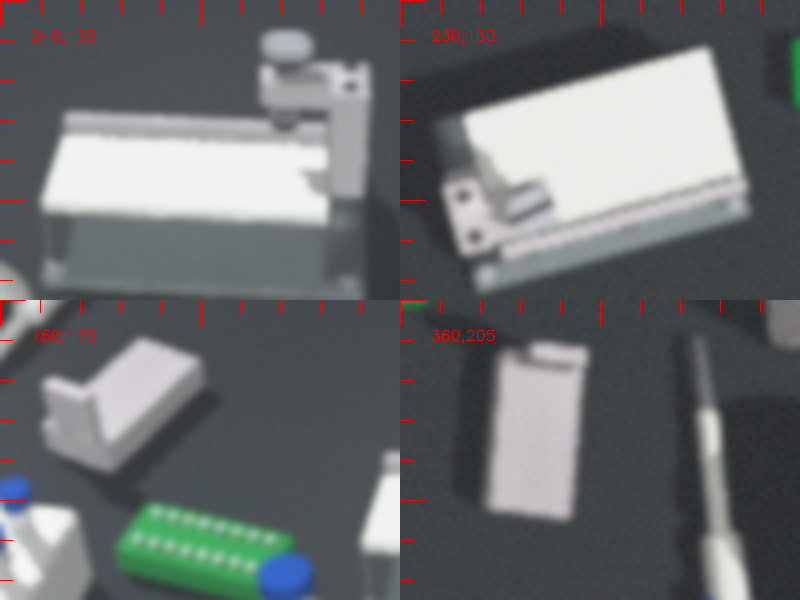

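View pics/c2.png

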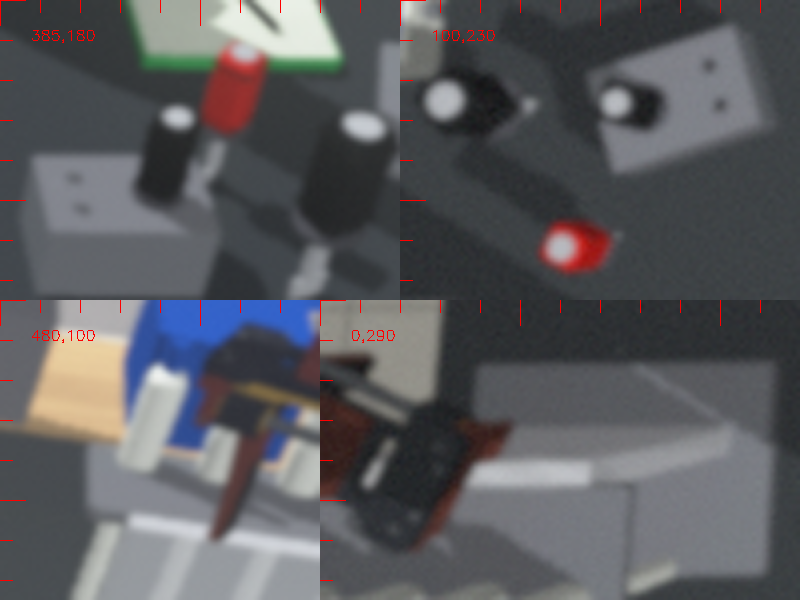

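The crops confirm the small black driver in the grey stand, with the cap at scene (429,209) and top (154,256). The deck's cleat is on the robot side, the post is toward +y, and the block's tab is at its +x end. Next I measure all of them.

Run:
```python
from h import *
s=grab("scene");t=grab("top")
def S(x,y,ox,oy,cx=0,cy=0): return ((x-cx)/4+ox-.4,(y-cy)/4+oy-.4)
s1=lambda x,y:S(x,y,240,185); t1=lambda x,y:S(x,y,230,180,400)
s3=lambda x,y:S(x,y,160,175,0,300); t3=lambda x,y:S(x,y,360,205,400,300)
s2=lambda x,y:S(x,y,385,180); t2=lambda x,y:S(x,y,100,230,400)
c,n=np.cos(.2618),np.sin(.2618)
def dk(x,y,z): return np.array([x*c-z*n,y,52+x*n+z*c])
obs=[(t,t1(466,114),(68,30,0)),(t,t1(709,47),(68,-155,0)),(t,t1(748,186),(-40,-155,12)),
(s,s1(329,221),(68,30,0)),(s,s1(42,209),(68,-155,0)),(s,s1(63,112),(-40,-155,12))]
L=[];W=[]
for f,p,m in obs:
    l=dk(*m);w=plane(f,p,l[2]);L.append(l);W.append(w)
L=np.array(L);W=np.array(W)
for sel in ([0,1,2],[3,4,5],range(6)):
    a=L[list(sel),:2];b=W[list(sel),:2];ac,bc=a-a.mean(0),b-b.mean(0)
    th=np.arctan2((ac[:,0]*bc[:,1]-ac[:,1]*bc[:,0]).sum(),(ac*bc).sum())
    M=np.array([[np.cos(th),-np.sin(th)],[np.sin(th),np.cos(th)]]);o=b.mean(0)-M@a.mean(0)
    print("stand",o.round(1),round(th,4),"res",(b-(a@M.T+o)).round(1).tolist())
p,e=tri(s,s1(287,43),t,t1(528,200));d=p[:2]-o;l=M.T@d
print("head top",p.round(1),e.round(1),"stand-local",l.round(1), "deck z",(-l[0]*n+(p[2]-52)*c).round(1),"deck x",(l[0]*c+(p[2]-52)*n).round(1))
for q in ((487,515),(571,520),(580,366),(500,352)): print("block top",plane(t,t3(*q),25).round(1))
for q in ((203,362),(143,338),(113,470-0),(97,382)): print("block scene z25",plane(s,s3(q[0],q[1]),25).round(1))
print("blk tab triang", [x.round(1) if hasattr(x,'round') else x for x in tri(s,s3(95,388),t,t3(588,348))])
p,e=tri(s,s2(178,117),t,t2(616,103));print("driver cap",p.round(1),e.round(1))
for q in ((736,25),(762,120),(613,172),(588,73)): print("dstand top",plane(t,t2(*q),60).round(1))
for q in ((33,157),(47,234),(220,232),(178,150)): print("dstand scene",plane(s,s2(*q),60).round(1))
w=grab("wrist");print(w["camera_matrix"].round(1).tolist(),w["pose"].round(3).tolist())
st=robot.get_state();print(R.from_euler("xyz",st["eef_rot"]).as_matrix().round(3).tolist())
```

```text
stand [514.8  51.3] 0.2716 res [[-0.1, -0.2], [-1.1, -0.4], [1.2, 0.6]]
stand [517.   56.2] 0.2643 res [[0.9, 2.2], [2.9, 1.4], [-3.8, -3.6]]
stand [515.9  53.8] 0.2679 res [[-1.4, -2.4], [-1.7, -2.5], [0.7, -1.8], [2.1, 4.4], [3.5, 3.5], [-3.3, -1.1]]
head top [497.1  49.8 144.1] 1.4 stand-local [-19.2   1.1] deck z 94.0 deck x 5.3
block top [ 423.1 -301.2   25. ]
block top [ 418.9 -363.4   25. ]
block top [ 534.1 -377.1   25. ]
block top [ 545.3 -317.3   25. ]
block scene z25 [ 430.7 -297.6   25. ]
block scene z25 [ 418.4 -357.5   25. ]
block scene z25 [ 566.3 -300.6   25. ]
block scene z25 [ 479.8 -363.9   25. ]
blk tab triang [array([ 532.9, -349.7,   69.3]), np.float64(41.0)]
driver cap [431.2 345.1 126. ] 2.2
dstand top [491.1 279.9  60. ]
dstand top [422.3 258.9  60. ]
dstand top [386.1 364.5  60. ]
dstand top [457.1 385.8  60. ]
dstand scene [422.2 262.1  60. ]
dstand scene [494.4 283.1  60. ]
dstand scene [456.1 388.3  60. ]
dstand scene [382.9 354.1  60. ]
[[325.2, 0.0, 276.5], [0.0, 325.2, 212.6], [0.0, 0.0, 1.0]] [[0.42, 0.877, 0.234, 220.655], [0.908, -0.405, -0.109, 642.127], [-0.001, 0.258, -0.966, 385.213], [0.0, 0.0, 0.0, 1.0]]
[[-0.0, 0.42, 0.907], [-0.0, 0.907, -0.42], [-1.0, -0.0, 0.0]]
```

```bash
cat > w.py <<'E'
import sys,pickle
from h import *
n=sys.argv[1];f=grab("wrist",f"pics/{n}.png");f["state"]=robot.get_state();pickle.dump(f,open(n+".pkl","wb"))
E
r="0 -0.036 0.0492 0 0 0"
python3 -m crank '0 -0.036 0.0492 0 0 0;0 -0.036 0.0492 0 0 0;0 -0.036 0.0492 0 0 0;0 -0.036 0.0492 0 0 0;0 -0.036 0.0492 0 0 0;0 0 0 0 0 0;0 0 0 0 0 0' 0.0878; python3 w.py w1
python3 -m crank '0 -0.0484 0.031 0 0 0;0 -0.0484 0.031 0 0 0;0 -0.0484 0.031 0 0 0;0 -0.0484 0.031 0 0 0;0 -0.0484 0.031 0 0 0;0 0 0 0 0 0;0 0 0 0 0 0'; python3 w.py w2
python3 -m crank '0 -0.0486 0.0327 0 0 0;0 -0.0486 0.0327 0 0 0;0 -0.0486 0.0327 0 0 0;0 -0.0486 0.0327 0 0 0;0 -0.0486 0.0327 0 0 0;0 -0.0486 0.0327 0 0 0;0 -0.0486 0.0327 0 0 0'
python3 -m crank '0 0 0 0.18 0 0;0 0 0 0.18 0 0;0 0 0 0.18 0 0;0 0 0 0.18 0 0;0 0 0 0.18 0 0;0 0 0 0.18 0 0;0 0 0 0.18 0 0;0 0 0 0 0 0'; python3 w.py w3
python3 - <<'E'
import cv2,numpy as np
I=[cv2.imread(f"pics/w{k}.png") for k in (1,2,3)]
I=[cv2.resize(i,(400,300),interpolation=cv2.INTER_AREA) for i in I]
cv2.imwrite("pics/w123.png",np.vstack([np.hstack(I[:2]),np.hstack([I[2],I[2]*0])]))
E
```

```text
time_s: 1.23
eef_pos: [431.0, 346.3, 244.9]
eef_rot: [2.074, 1.57, 1.64]
wrist_force: [0.2, 1.1, 0.3]
gripper_width: 88.2
time_s: 2.15
eef_pos: [470.2, 63.0, 244.7]
eef_rot: [1.911, 1.57, 1.48]
wrist_force: [-0.7, 0.4, 0.4]
gripper_width: 87.6
time_s: 3.08
eef_pos: [537.1, -342.9, 244.2]
eef_rot: [1.822, 1.57, 1.393]
wrist_force: [0.4, -0.3, 0.6]
gripper_width: 87.8
time_s: 4.08
eef_pos: [536.6, -341.4, 243.9]
eef_rot: [-2.028, 1.57, 2.567]
wrist_force: [0.6, 0.3, -0.4]
gripper_width: 87.5
```

View pics/w123.png

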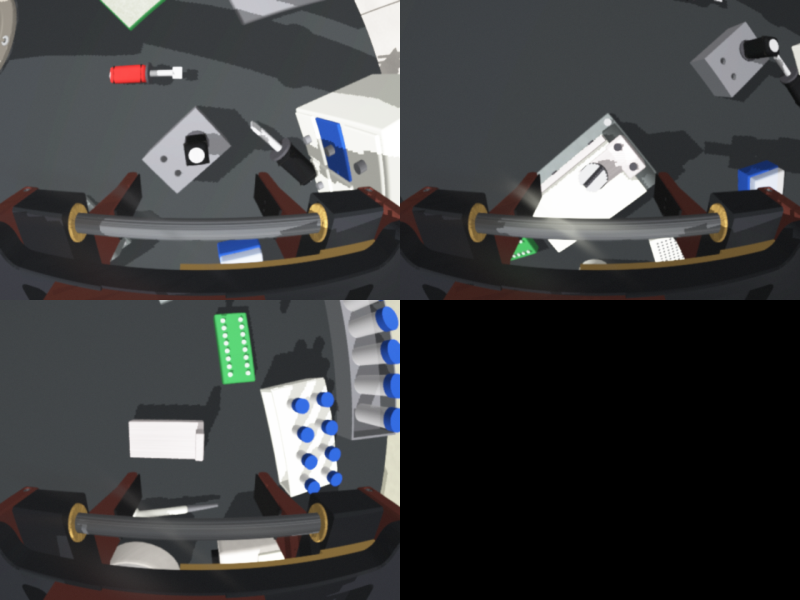

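w1 shows the small driver at pane (196,150), w2 the slot screw at (592,176), and w3 the block at (165,440) with its tab at its right end, (204,440), near the white tube rack. I'll enlarge these to measure them.

Run:
```python
import pickle
from h import *
F={k:pickle.load(open(f"w{k}.pkl","rb")) for k in (1,2,3)}
a=np.hstack([crop(F[1],180,135,160,140,2),crop(F[2],215,205,110,70,4)[:280]])
b=crop(F[3],160,140,200,90,4)
a=a[:, :800] if a.shape[1]>=800 else np.pad(a,((0,0),(0,800-a.shape[1]),(0,0)))
cv2.imwrite("pics/c3.png",np.vstack([a[:240] if 0 else a,b])[:640])
print(a.shape,b.shape)
for k in F: print(k,F[k]["pose"].round(3).tolist(),F[k]["state"]["eef_pos"].round(1),np.degrees(0))
# sanity: project expected things
print(fish(F[1],[431,345,126]),fish(F[3],[423,-301,25]),fish(F[3],[534,-377,25]),fish(F[2],[497,50,144]))
```

```text
(280, 800, 3) (360, 800, 3)
1 [[0.42, 0.877, 0.234, 368.042], [0.908, -0.406, -0.108, 375.904], [0.0, 0.258, -0.966, 385.752], [0.0, 0.0, 0.0, 1.0]] [430.5 347.1 244.7] 0.0
2 [[0.418, 0.878, 0.235, 407.132], [0.909, -0.403, -0.108, 92.465], [0.0, 0.258, -0.966, 385.554], [0.0, 0.0, 0.0, 1.0]] [470.2  63.4 244.6] 0.0
3 [[0.993, -0.112, -0.031, 545.879], [-0.117, -0.96, -0.256, -271.436], [-0.001, 0.258, -0.966, 384.787], [0.0, 0.0, 0.0, 1.0]] [ 536.3 -341.9  244. ] 0.0
[274.45671072 213.46267738] [173.74301222 168.43274701] [277.3356423 220.9954376] [275.12804655 254.60503545]
```

View pics/c3.png

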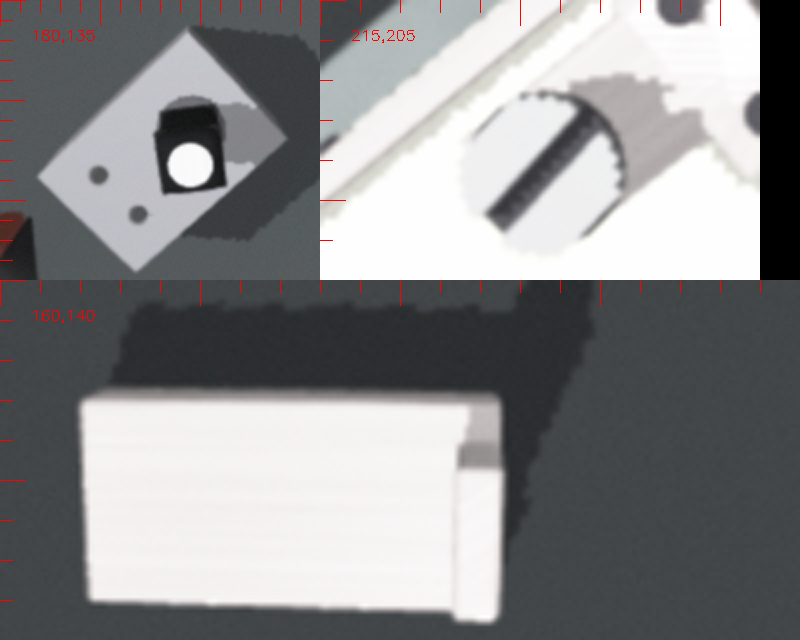

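Run:
```python
import pickle
from h import *
F={k:pickle.load(open(f"w{k}.pkl","rb")) for k in (1,2,3)}
az=lambda d:np.degrees(np.arctan2(d[1],d[0])).round(1)
B=lambda x,y:(160+x/4-.4,140+(y-280)/4-.4)
b=[fplane(F[3],B(*p),25) for p in((82,400),(90,600))]
t=[fplane(F[3],B(*p),67) for p in((460,468),(502,468),(498,620),(454,620))]
print("block plain corners",np.round(b,1).tolist(),"az x",az(b[0]-b[1]),np.linalg.norm(b[0]-b[1]))
print("tab",np.round(t,1).tolist(),"centre",np.mean(t,0).round(1),"len",np.linalg.norm(t[0]-t[3]),np.linalg.norm(t[0]-t[1]))
print("y az", az(np.mean(b,0)-np.mean(t,0)),"dist tab-plain (exp 114)",np.linalg.norm((np.mean(b,0)-np.mean(t,0))[:2]))
D=lambda x,y:(180+x/2-.25,135+y/2-.25)
d=[fplane(F[1],D(*p),126) for p in((164,193),(226,185),(219,129),(156,138))]
print("driver",np.round(d,1).tolist(),np.mean(d,0).round(1),"edges az",az(d[1]-d[0]),az(d[2]-d[3]),az(d[3]-d[0]),az(d[2]-d[1]),"disc",fplane(F[1],D(190,165),126).round(1))
c=[fplane(F[1],D(*p),60).round(1).tolist() for p in((188,28),(288,138),(137,271),(38,177))];print("dstand",c)
H=lambda x,y:(215+(x-320)/4-.4,205+y/4-.4)
# slot in deck frame: intersect rays with plane deck z=92
o=np.array([516,54,52]);Rd=R.from_euler("xyz",[0,-.2618,.268]).as_matrix()
def dpl(f,p,z):
    a,v=fray(f,p);a=Rd.T@(a-o);v=Rd.T@v;return a+v*(z-a[2])/v[2]
s=[dpl(F[2],H(*p),91) for p in((497,220),(598,112))];print("slot deck",np.round(s,1).tolist(),"angle",az(s[1]-s[0]))
print("head centre",dpl(F[2],H(545,172),91).round(1))
for p in ((265,90),(325,78),(300,195)): print("rack",fplane(F[3],(p[0]*1.4,p[1]*1.4),80).round())
```

```text
block plain corners [[430.5, -303.4, 25.0], [422.0, -362.5, 25.0]] az x 81.8 59.611573337252935
tab [[536.8, -329.0, 67.0], [547.2, -330.2, 67.0], [541.8, -369.3, 67.0], [530.6, -368.0, 67.0]] centre [ 539.1 -349.1   67. ] len 39.440474225547256 10.422544145425059
y az 171.8 dist tab-plain (exp 114) 114.04093491578317
driver [[440.6, 328.8, 126.0], [448.3, 353.9, 126.0], [425.2, 361.1, 126.0], [417.7, 336.0, 126.0]] [432.9 344.9 126. ] edges az 72.9 73.5 162.4 162.7 disc [434.1 343.8 126. ]
dstand [[386.1, 364.7, 60.0], [459.0, 387.9, 60.0], [493.7, 283.5, 60.0], [422.9, 259.2, 60.0]]
slot deck [[0.3, -13.0, 91.0], [-4.3, 17.5, 91.0]] angle 98.5
head centre [-1.4  1.3 91. ]
rack [ 635. -278.   80.]
rack [ 730. -265.   80.]
rack [ 686. -440.   80.]
```

```bash
python3 -m crank '0 0.0035 0.0071 0.026 0 0;0.05 0 0 0 0 0;0.05 0 0 0 0 0;0.04 0 0 0 0 0;0.025 0 0 0 0 0;0.023 0 0 0 0 0;0 0 0 0 0 0;0 0 0 0 0 0' 0.06
python3 - <<'E'
from h import *
f=grab("scene");f2=grab("wrist")
cv2.imwrite("pics/p1.png",np.hstack([crop(f,150,145,100,75,4),cv2.resize(cv2.cvtColor(f2["frame"],4),(400,300))]))
s=robot.get_state();print(s["eef_pos"],s["q"].round(2),R.from_euler("xyz",s["eef_rot"]).as_matrix().round(3).tolist())
E
```

```text
time_s: 5.12
eef_pos: [538.0, -352.0, 57.6]
eef_rot: [1.167, 1.569, -0.552]
wrist_force: [-0.5, 0.0, 0.6]
gripper_width: 60.2
[ 538.23185481 -351.94333828   57.92246795] [ 0.04  0.74  0.63  1.8  -0.59  0.8   0.83] [[0.002, 0.989, -0.148], [-0.001, -0.148, -0.989], [-1.0, 0.002, 0.001]]
```

View pics/p1.png

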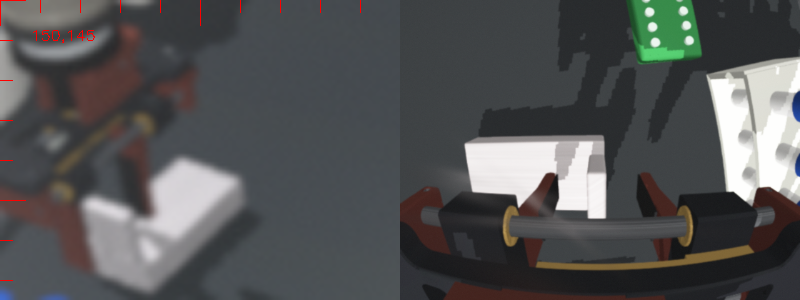

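The picture shows the fingers on either side of the tab, at scene crop (110,215). Now grip and lift.

```bash
python3 -m crank '0 0 0 0 0 0;0 0 0 0 0 0;0 0 0 0 0 0;0 0 0 0 0 0;0 0 0 0 0 0;0 0 0 0 0 0' 0 50; python3 -m crank '-0.02 0 0 0 0 0;-0.05 0 0 0 0 0;-0.05 0 0 0 0 0;-0.05 0 0 0 0 0;-0.02 0 0 0 0 0;0 0 0 0 0 0;0 0 0 0 0 0'; python3 w.py w4
python3 - <<'E'
from h import *
o=np.array([516,54,52.]);Rd=R.from_euler("xyz",[0,-.2618,.268]).as_matrix()
s=robot.get_state();p=s["eef_pos"];M=R.from_euler("xyz",s["eef_rot"]).as_matrix()
print(p.round(1),s["q"].round(2))
# target TCP: block z offset 56.5 above underside, at block y=-54
for y,z in ((-40,90),(-40,0)):
    t=o+Rd@np.array([0,y-54,z+57.5]);T=np.c_[-Rd[:,2],-Rd[:,1],np.cross(-Rd[:,2],-Rd[:,1])]
    print("target",t.round(1),"tool shift",(M.T@(t-p)).round(1),"rotvec",R.from_matrix(M.T@T).as_rotvec().round(3))
print(T.round(3).tolist())
E
```

```text
time_s: 5.98
eef_pos: [537.5, -351.3, 56.6]
eef_rot: [-2.125, 1.571, 2.438]
wrist_force: [-0.3, 0.3, 0.2]
gripper_width: 11.6
time_s: 6.85
eef_pos: [536.7, -350.3, 244.4]
eef_rot: [-2.007, 1.567, 2.556]
wrist_force: [0.6, 0.1, -3.9]
gripper_width: 11.5
[ 536.7 -350.3  244.3] [-0.07  0.53  0.8   1.68 -0.41  1.12  0.69]
target [504.1 -46.8 194.5] tool shift [  50.5  -77.  -295.3] rotvec [1.147 0.233 0.155]
target [526.5 -40.6 107.5] tool shift [ 137.4  -55.4 -304.6] rotvec [1.147 0.233 0.155]
[[0.25, 0.265, -0.931], [0.069, -0.964, -0.256], [-0.966, -0.0, -0.259]]
```

View pics/w4.png

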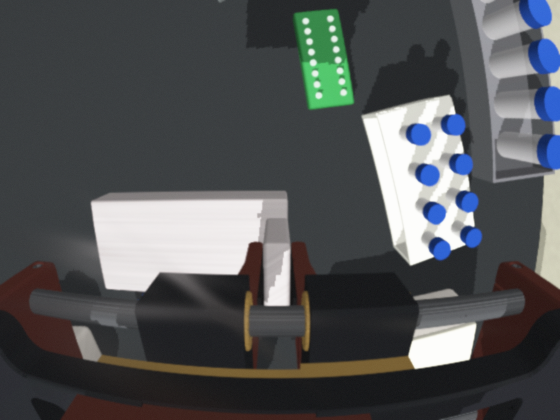

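The picture shows the block held by the tab and level. Next I turn it to the deck's attitude up here.

```bash
python3 -m crank '0 0 0 0.164 0.0333 0.0221;0 0 0 0.164 0.0333 0.0221;0 0 0 0.164 0.0333 0.0221;0 0 0 0.164 0.0333 0.0221;0 0 0 0.164 0.0333 0.0221;0 0 0 0.164 0.0333 0.0221;0 0 0 0.164 0.0333 0.0221;0 0 0 0 0 0;0 0 0 0 0 0'
cat > tgt.py <<'E'
# tgt.py x y z [flip]: shift for TCP target in deck frame, jaws along deck y, tool along -deck z
import sys
from h import *
o=np.array([516,54,52.]);Rd=R.from_euler("xyz",[0,-.2618,.268]).as_matrix()
T=np.c_[-Rd[:,2],-Rd[:,1],np.cross(-Rd[:,2],-Rd[:,1])]
s=robot.get_state();p=s["eef_pos"];M=R.from_euler("xyz",s["eef_rot"]).as_matrix()
t=o+Rd@np.array([float(v) for v in sys.argv[1:4]])
print("t",s["time_s"],"pos",p.round(1),"deck",(Rd.T@(p-o)).round(1),"q",s["q"].round(2))
print("target",t.round(1),"tool shift",(M.T@(t-p)).round(1),"rotvec",R.from_matrix(M.T@T).as_rotvec().round(3))
E
python3 tgt.py 5 -149 120
```

```text
time_s: 8.02
eef_pos: [537.3, -351.0, 245.7]
eef_rot: [3.134, 1.308, 0.263]
wrist_force: [0.5, 0.5, -4.4]
gripper_width: 11.8
t 8.025 pos [ 537.3 -351.   245.7] deck [ -33.6 -396.2  209.6] q [-0.14  0.52  1.    1.82 -0.79  1.03 -0.11]
target [530.2 -96.6 169.2] tool shift [  89.2 -247.2  -39.1] rotvec [ 0.002 -0.001 -0.001]
```

```bash
python3 -m crank '0 -0.0494 -0.0078 0 0 0;0 -0.0494 -0.0078 0 0 0;0 -0.0494 -0.0078 0 0 0;0 -0.0494 -0.0078 0 0 0;0 -0.0494 -0.0078 0 0 0;0 0 0 0 0 0;0.05 0 0 0 0 0;0.039 0 0 0 0 0;0 0 0 0 0 0;0 0 0 0 0 0'; python3 tgt.py 5 -149 60.5;  python3 w.py w5
python3 - <<'E'
from h import *
f=grab("scene");f2=grab("wrist");t=grab("top")
cv2.imwrite("pics/p2.png",np.vstack([np.hstack([crop(f,220,170,130,100,3)[:300,:390],crop(t,215,170,130,100,3)[:300,:390]]),np.hstack([cv2.resize(cv2.cvtColor(f2["frame"],4),(390,292)),np.zeros((292,390,3),np.uint8)])]))
E
```

```text
time_s: 9.28
eef_pos: [532.1, -101.5, 171.6]
eef_rot: [3.127, 1.306, 0.251]
wrist_force: [0.8, -0.6, -3.9]
gripper_width: 11.9
t 9.275 pos [ 532.1 -101.5  171.6] deck [   6.1 -154.2  122.1] q [-0.67  0.39  1.    2.16 -0.78  0.67 -0.45]
target [545.  -92.5 111.7] tool shift [61.6 -5.4  1.3] rotvec [-0.002 -0.003 -0.004]
```

View pics/p2.png

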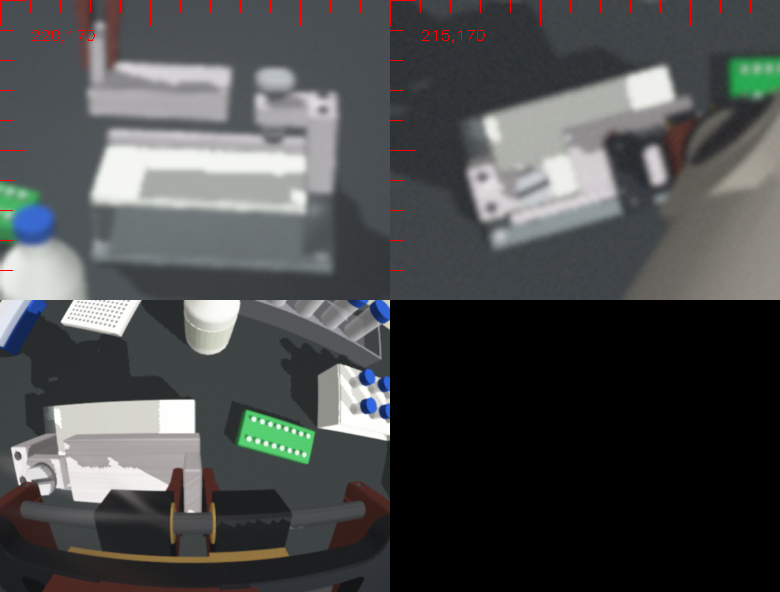

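Scene crop shows the block parallel above the deck, plain end facing the arm and short of it. Lowering.

```bash
python3 -m crank '0.02 -0.005 0.001 0 0 0;0.03 0 0 0 0 0;0.007 0 0 0 0 0;0 0 0 0 0 0;0.003 0 0 0 0 0;0 0 0 0 0 0'; python3 -m crank '0.002 0 0 0 0 0;0 0 0 0 0 0'; python3 tgt.py 5 -149 57
```

```text
time_s: 10.22
eef_pos: [544.9, -91.2, 112.8]
eef_rot: [3.132, 1.305, 0.257]
wrist_force: [-0.6, -0.0, -2.9]
gripper_width: 11.9
time_s: 10.48
eef_pos: [545.1, -91.0, 110.3]
eef_rot: [3.132, 1.306, 0.258]
wrist_force: [-0.0, -0.1, -4.6]
gripper_width: 12.0
t 10.475 pos [545.1 -91.  110.3] deck [   5.1 -147.6   59. ] q [-0.54  0.49  0.82  2.18 -0.97  0.57 -0.31]
target [545.9 -92.3 108.4] tool shift [2.  1.4 0.1] rotvec [-0.001 -0.003 -0.003]
```

```bash
for i in 1; do python3 -m crank '0.001 0 0 0 0 0;0 0 0 0 0 0'; python3 -m crank '0.001 0 0 0 0 0;0 0 0 0 0 0'; done; python3 -m crank '0.001 0 0 0 0 0;0 0 0 0 0 0' ; python3 tgt.py 5 -149 57
```

```text
time_s: 10.72
eef_pos: [545.3, -91.0, 109.3]
eef_rot: [3.133, 1.306, 0.258]
wrist_force: [-0.7, -0.5, -3.3]
gripper_width: 12.0
time_s: 10.98
eef_pos: [545.6, -91.1, 108.7]
eef_rot: [3.134, 1.306, 0.259]
wrist_force: [-2.4, 0.5, 2.4]
gripper_width: 11.7
time_s: 11.22
eef_pos: [546.3, -91.4, 108.8]
eef_rot: [3.136, 1.304, 0.26]
wrist_force: [-7.0, 0.4, 16.3]
gripper_width: 11.8
t 11.225 pos [546.3 -91.4 108.8] deck [   5.7 -148.3   57.2] q [-0.54  0.5   0.82  2.18 -0.97  0.57 -0.3 ]
target [545.9 -92.3 108.4] tool shift [0.2 0.7 0.7] rotvec [-0.002 -0.005 -0.002]
```

```bash
python3 -m crank '-0.001 0 0 0 0 0;0 0 0 0 0 0' ; python3 -m crank '0 0 0 0 0 0;0 0 0 0 0 0;0 0 0 0 0 0;0 0 0 0 0 0;0 0 0 0 0 0' 0.032; python3 tgt.py 0 -149 59
python3 - <<'E'
from h import *
f=grab("scene");t=grab("top")
cv2.imwrite("pics/p3.png",np.hstack([crop(f,220,170,130,100,3)[:300,:390],crop(t,215,170,130,100,3)[:300,:390]]))
E
```

```text
time_s: 11.48
eef_pos: [546.1, -91.2, 108.8]
eef_rot: [3.131, 1.305, 0.256]
wrist_force: [-1.7, -1.8, 4.6]
gripper_width: 11.9
time_s: 12.1
eef_pos: [545.6, -90.9, 108.3]
eef_rot: [3.132, 1.306, 0.257]
wrist_force: [-0.2, -0.3, -0.2]
gripper_width: 32.2
t 12.1 pos [545.6 -90.9 108.3] deck [   5.1 -147.6   57. ] q [-0.54  0.5   0.82  2.18 -0.97  0.57 -0.31]
target [540.7 -93.7 109. ] tool shift [-2.1  1.4  5.1] rotvec [-0.001 -0.003 -0.003]
```

View pics/p3.png

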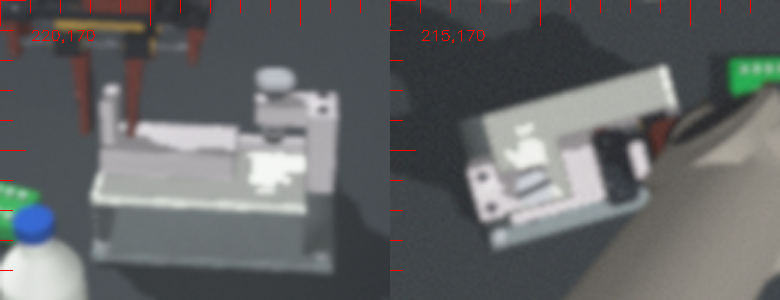

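The block lies flat on the deck against the cleat with the fingers straddling the tab, at scene crop (110,105). Now I push it along the cleat with the rear finger.

```bash
python3 -m crank '-0.001 0 0.005 0 0 0;0 -0.008 0 0 0 0;0 -0.01 0 0 0 0;0 -0.01 0 0 0 0;0 -0.01 0 0 0 0;0 -0.01 0 0 0 0;0 -0.008 0 0 0 0;0 -0.005 0 0 0 0;0 -0.002 0 0 0 0;0 0 0 0 0 0'; python3 tgt.py 0 -84 58
python3 - <<'E'
from h import *
f=grab("scene");t=grab("top")
cv2.imwrite("pics/p4.png",np.hstack([crop(f,220,170,130,100,3)[:300,:390],crop(t,215,170,130,100,3)[:300,:390]]))
E
```

```text
time_s: 13.45
eef_pos: [524.2, -31.3, 107.9]
eef_rot: [3.133, 1.306, 0.258]
wrist_force: [-0.1, -0.4, -0.5]
gripper_width: 31.9
t 13.45 pos [524.2 -31.3 107.9] deck [  0.3 -84.4  57.8] q [-0.7   0.45  0.84  2.25 -0.96  0.51 -0.42]
target [523.8 -31.  108. ] tool shift [-0.2 -0.4  0.3] rotvec [-0.001 -0.003 -0.003]
```

View pics/p4.png

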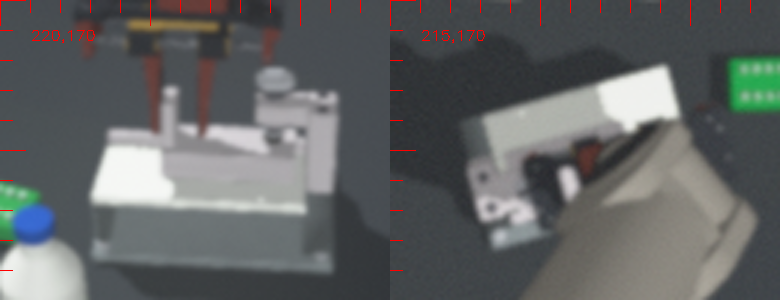

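The block's plain end is past the screw and just short of the post, at scene crop (296,165) against the post face at 306. That makes 11 pictures viewed. I'll back off to clear the tab and rise, then check the neighbours' heights around the driver.

```bash
python3 -m crank '0 0.005 0 0 0 0;0 0.005 0 0 0 0;0 0 0 0 0 0;0 0 0 0 0 0;0 0 0 0 0 0;-0.03 0 0 0 0 0;-0.06 0 0 0 0 0;-0.06 0 0 0 0 0;0 0 0 0 0 0'
python3 - <<'E'
from h import *
s=grab("scene");t=grab("top")
# caps by brightness near guesses: red and big black
for n,a,b in (("small",(429,209),(154,256)),("big",(475.6,211.3),(111,255)),("red",(446,192.5),(140,291.5))):
    def ref(f,p):
        g=cv2.cvtColor(f["frame"],cv2.COLOR_RGB2GRAY).astype(float);x,y=int(p[0]),int(p[1]);w=g[y-5:y+6,x-6:x+7]-150;w[w<0]=0
        yy,xx=np.mgrid[y-5:y+6,x-6:x+7];return ((w*xx).sum()/w.sum(),(w*yy).sum()/w.sum()) if w.sum() else p
    A,B=ref(s,a),ref(t,b);p,e=tri(s,A,t,B);print(n,np.round(A,1),np.round(B,1),p.round(1),e.round(1))
# block check: tab-top centroid
st=robot.get_state();p=st["eef_pos"];M=R.from_euler("xyz",st["eef_rot"]).as_matrix()
for d in (-17.4,):
    c,n=np.cos(np.radians(d)),np.sin(np.radians(d));T=np.c_[[0,0,-1],[c,n,0],np.cross([0,0,-1],[c,n,0])]
    print(p.round(1),st["q"].round(2),"rotvec",R.from_matrix(M.T@T).as_rotvec().round(3),"shift in T axes",(T.T@(np.array([432.5,344.9,200])-p)).round(1), T.round(3).tolist())
E
```

```text
time_s: 14.68
eef_pos: [496.3, -40.5, 237.0]
eef_rot: [3.14, 1.293, 0.279]
wrist_force: [0.7, 0.5, 0.9]
gripper_width: 31.8
small [429.  208.8] [153.5 255.2] [431.5 345.1 126.4] 1.7
big [475.6 211.3] [111 255] [431.8 451.9 148. ] 2.2
red [446.8 189.5] [140.  291.5] [334.7 379.3 125.7] 6.2
[495.  -41.6 234.8] [-1.17  0.14  1.31  2.21 -0.38  0.68 -0.9 ] rotvec [-0.982 -0.249 -0.137] shift in T axes [  34.8 -175.2 -350.1] [[0.0, 0.954, -0.299], [0.0, -0.299, -0.954], [-1.0, 0.0, -0.0]]
```

```bash
python3 -m crank '0 0 0 -0.164 -0.0415 -0.0228;0 0 0 -0.164 -0.0415 -0.0228;0 0 0 -0.164 -0.0415 -0.0228;0 0 0 -0.164 -0.0415 -0.0228;0 0 0 -0.164 -0.0415 -0.0228;0 0 0 -0.164 -0.0415 -0.0228' 0.06; python3 -m crank '0.005 -0.025 -0.05 0 0 0;0.005 -0.025 -0.05 0 0 0;0.005 -0.025 -0.05 0 0 0;0.005 -0.025 -0.05 0 0 0;0.005 -0.025 -0.05 0 0 0;0.005 -0.025 -0.05 0 0 0;0.005 -0.025 -0.05 0 0 0;0 0 0 0 0 0;0 0 0 0 0 0'
cat > tv.py <<'E'
# tv.py x y z jaw_az : vertical tool target
import sys
from h import *
x,y,z,d=map(float,sys.argv[1:5])
st=robot.get_state();p=st["eef_pos"];M=R.from_euler("xyz",st["eef_rot"]).as_matrix()
c,n=np.cos(np.radians(d)),np.sin(np.radians(d));T=np.c_[[0,0,-1],[c,n,0],np.cross([0,0,-1],[c,n,0])]
print("t",st["time_s"],p.round(1),st["q"].round(2),"rotvec",R.from_matrix(M.T@T).as_rotvec().round(3),"shift tool",(M.T@(np.array([x,y,z])-p)).round(1))
E
python3 tv.py 432.5 344.9 100 -17.4
```

```text
time_s: 15.52
eef_pos: [494.2, -44.5, 232.5]
eef_rot: [-0.681, 1.564, -2.554]
wrist_force: [-0.6, 1.0, 0.3]
gripper_width: 60.3
time_s: 16.65
eef_pos: [433.4, 340.9, 196.7]
eef_rot: [-0.135, 1.564, -2.013]
wrist_force: [0.2, -0.1, -0.7]
gripper_width: 59.9
t 16.65 [433.4 340.9 196.7] [-1.4   0.42  0.8   1.94 -0.37  0.94 -0.73] rotvec [-0.004  0.007  0.001] shift tool [96.7 -2.  -4.2]
```

```bash
python3 w.py w6
python3 - <<'E'
import pickle
from h import *
f=pickle.load(open("w6.pkl","rb"));c=fish(f,[432.5,344.9,126]);print("expect",c)
g=cv2.cvtColor(f["frame"],cv2.COLOR_RGB2GRAY);x,y=c.astype(int)
w=g[max(0,y-40):y+40,x-50:x+50]
m=cv2.connectedComponentsWithStats((w>200).astype(np.uint8))
for i in range(1,m[0]):
    if m[2][i][4]>40: q=m[3][i]+[x-50,max(0,y-40)];print(m[2][i],q,fplane(f,q,126).round(1))
E
```

```text
expect [272.31482366 226.93212014]
[ 40  30  26  25 512] [274.30664062 228.1484375 ] [433.5 343.7 126. ]
```

```bash
python3 -m crank '0 -0.0014 -0.0031 -0.004 0.007 0;0.03 0 0 0 0 0;0.04 0 0 0 0 0;0.017 0 0 0 0 0;0.01 0 0 0 0 0;0 0 0 0 0 0;0 0 0 0 0 0'; python3 tv.py 433 344.3 100 -17.4;  python3 -m crank '0 0 0 0 0 0;0 0 0 0 0 0;0 0 0 0 0 0;0 0 0 0 0 0;0 0 0 0 0 0' 0 50;  python3 tv.py 433 344.3 100 -17.4
```

```text
time_s: 17.58
eef_pos: [433.5, 347.3, 103.0]
eef_rot: [2.917, 1.565, 1.045]
wrist_force: [1.2, -0.1, -0.4]
gripper_width: 60.1
t 17.575 [433.5 347.3 103. ] [-1.31  0.55  0.69  2.   -0.51  0.76 -0.61] rotvec [ 0.003 -0.006 -0.001] shift tool [3.  0.4 3. ]
time_s: 18.2
eef_pos: [432.9, 347.0, 102.1]
eef_rot: [2.992, 1.566, 1.121]
wrist_force: [0.2, 0.3, 1.9]
gripper_width: 27.5
t 18.2 [432.9 347.  102.1] [-1.31  0.55  0.69  2.   -0.51  0.76 -0.61] rotvec [ 0.003 -0.005 -0.001] shift tool [2.1 0.8 2.5]
```

```bash
python3 -m crank '-0.03 0 0 0 0 0;-0.04 0 0 0 0 0;-0.05 0 0 0 0 0;0 0 0 0 0 0;0 0 0 0 0 0'; python3 tv.py 433 344.3 100 -17.4
python3 - <<'E'
from h import *
p=robot.get_state()["eef_pos"]; c=np.array([p[0],p[1]-2.6,p[2]-92])
f=grab("scene");g=cv2.cvtColor(f["frame"],cv2.COLOR_RGB2GRAY)
for h in (2,6,10,14,20,30,45):
    u=proj(f,c+[0,0,h]);x,y=np.round(u).astype(int);print(h,u.round(1),g[y,x-9:x+10])
t=grab("top");g=cv2.cvtColor(t["frame"],cv2.COLOR_RGB2GRAY)
cv2.imwrite("pics/p5.png",np.hstack([crop(f,385,150,80,75,5)]))
E
```

```text
time_s: 18.82
eef_pos: [431.9, 346.2, 221.1]
eef_rot: [-3.051, 1.567, 1.362]
wrist_force: [0.5, -0.2, -1.9]
gripper_width: 27.7
t 18.825 [431.9 346.2 221.1] [-1.43  0.39  0.83  1.92 -0.35  0.98 -0.75] rotvec [ 0.004 -0.004  0.   ] shift tool [121.1   1.7   1.9]
2 [428.5 207.4] [ 80  78  75  76  75  75  76  84 103 123 128 115  91  73  62  59  56  56
  57]
6 [428.8 206.2] [ 70  70  72  73  71  71  77  98 127 141 132 106  78  63  57  56  56  56
  57]
10 [429.1 205. ] [ 71  69  68  67  66  64  67  90 127 148 145 124  95  70  58  57  57  56
  57]
14 [429.4 203.8] [ 69  64  62  60  59  58  60  81 114 140 146 138 113  81  61  57  57  56
  57]
20 [429.9 202. ] [ 57  55  56  56  55  58  70  95 121 138 144 131 101  72  59  57  56  57
  56]
30 [430.7 198.9] [ 56  57  56  56  56  60  76 103 127 141 143 125  94  67  58  57  58  57
  57]
45 [431.9 194.3] [119 120 119 112 101  91  82  77  71  67  62  58  57  58  61  69  79  96
 117]
```

The blade's width is about 3.7 px, which suggests it is edge-on and so lies along the jaw direction. That is the wrong way for the half-turn stroke. I'll turn it 90° to confirm, reinsert it that way and re-grip.

```bash
python3 -m crank '0 0 0 -0.1745 0 0;0 0 0 -0.1745 0 0;0 0 0 -0.1745 0 0;0 0 0 -0.1745 0 0;0 0 0 -0.1745 0 0;0 0 0 -0.1745 0 0;0 0 0 -0.1745 0 0;0 0 0 -0.1745 0 0;0 0 0 -0.1745 0 0;0 0 0 0 0 0'; python3 tv.py 433 344.3 100 72.6
python3 - <<'E'
from h import *
s=robot.get_state();M=R.from_euler("xyz",s["eef_rot"]).as_matrix();print(M.round(3).tolist()); c=s["eef_pos"]+M@np.array([92,.4,2.5]);print("tip",c)
f=grab("scene");g=cv2.cvtColor(f["frame"],cv2.COLOR_RGB2GRAY)
for h in (2,6,10,14,20,30):
    u=proj(f,c+[0,0,h]);x,y=np.round(u).astype(int);print(h,u.round(1),g[y,x-9:x+10])
E
```

```text
time_s: 20.18
eef_pos: [432.1, 345.7, 220.6]
eef_rot: [1.829, 1.569, 1.527]
wrist_force: [0.3, -0.1, -0.4]
gripper_width: 27.9
t 20.175 [432.1 345.7 220.6] [-1.16  0.32  0.46  1.9  -0.17  0.96  0.65] rotvec [ 0.001 -0.001 -0.002] shift tool [120.6  -1.4   1.3]
[[0.0, 0.298, 0.955], [0.002, 0.955, -0.298], [-1.0, 0.002, -0.001]]
tip [434.66424285 345.59432586 128.64059471]
2 [429.1 208.4] [102  96  90  85  80  84 102 118 128 133 136 139 135 122  96  69  58  56
  56]
6 [429.4 207.2] [ 78  75  74  74  75  83 106 127 136 139 141 141 139 126 101  73  58  56
  57]
10 [429.7 206. ] [ 70  71  69  69  76 101 126 138 141 143 144 140 125  98  72  59  56  56
  57]
14 [430.  204.8] [ 67  63  62  61  70  96 124 140 143 145 145 138 118  88  65  58  58  56
  58]
20 [430.5 203. ] [ 58  56  57  59  74  98 117 128 137 145 140 117  85  62  57  57  57  57
  57]
30 [431.3 199.9] [ 56  56  56  56  56  59  66  86 113 135 143 134 109  77  62  59  58  58
  58]
```

```bash
python3 -m crank '0 -0.0017 -0.0012 0 0 0;0.05 0 0 0 0 0;0.03 0 0 0 0 0;0.02 0 0 0 0 0;0 0 0 0 0 0'; python3 tv.py 433 344.3 102.1 72.6
```

```text
time_s: 20.85
eef_pos: [430.2, 344.7, 120.5]
eef_rot: [2.101, 1.57, 1.799]
wrist_force: [1.0, -0.5, -1.3]
gripper_width: 27.8
t 20.85 [430.2 344.7 120.5] [-1.11  0.46  0.41  1.98 -0.26  0.75  0.72] rotvec [ 0.001 -0.001 -0.001] shift tool [18.4  0.5  2.8]
```

```bash
python3 -m crank '0.014 0 0 0 0 0;0.003 0 0 0 0 0;0.001 0 0 0 0 0;0 0 0 0 0 0'; python3 -m crank '0 0 0 0 0 0;0 0 0 0 0 0;0 0 0 0 0 0;-0.04 0 0 0 0 0;-0.05 0 0 0 0 0;0 0 0 0 0 0' 0.06; python3 -m crank '0 0 0 0.1745 0 0;0 0 0 0.1745 0 0;0 0 0 0.1745 0 0;0 0 0 0.1745 0 0;0 0 0 0.1745 0 0;0 0 0 0.1745 0 0;0 0 0 0.1745 0 0;0 0 0 0.1745 0 0;0 0 0 0.1745 0 0;0 0 0 0 0 0';python3 w.py w7; python3 tv.py 433 344.3 102.1 -17.4
python3 - <<'E'
import pickle
from h import *
f=pickle.load(open("w7.pkl","rb"));c=fish(f,[432.5,344.9,126]);print("expect",c)
g=cv2.cvtColor(f["frame"],cv2.COLOR_RGB2GRAY);x,y=c.astype(int)
w=g[max(0,y-40):y+40,x-50:x+50]
m=cv2.connectedComponentsWithStats((w>200).astype(np.uint8))
for i in range(1,m[0]):
    if m[2][i][4]>40: q=m[3][i]+[x-50,max(0,y-40)];print(m[2][i],q,fplane(f,q,126).round(1))
E
```

```text
time_s: 21.35
eef_pos: [431.4, 345.7, 104.3]
eef_rot: [1.391, 1.566, 1.09]
wrist_force: [0.0, 0.8, -1.1]
gripper_width: 27.8
time_s: 22.1
eef_pos: [433.1, 346.7, 197.6]
eef_rot: [1.261, 1.559, 0.96]
wrist_force: [-0.1, 0.4, 0.0]
gripper_width: 59.8
time_s: 23.35
eef_pos: [430.6, 345.0, 193.0]
eef_rot: [2.842, 1.568, 0.973]
wrist_force: [-0.6, -0.4, -0.6]
gripper_width: 59.8
t 23.4 [430.6 345.  193.2] [-1.43  0.43  0.84  1.95 -0.4   0.93 -0.69] rotvec [ 0.007 -0.003 -0.001] shift tool [91.1  2.4  0.3]
expect [277.95780397 233.79208777]
[ 42  28  27  25 530] [281.95283019 233.15660377] [435.2 344.5 126. ]
```

```bash
python3 -m crank '0 0.0038 -0.0008 0.007 -0.003 0;0.03 0 0 0 0 0;0.04 0 0 0 0 0;0.015 0 0 0 0 0;0.006 0 0 0 0 0;0 0 0 0 0 0;0 0 0 0 0 0'; python3 tv.py 434.5 344.6 102 -17.4;  python3 -m crank '0 0 0 0 0 0;0 0 0 0 0 0;0 0 0 0 0 0;0 0 0 0 0 0;0 0 0 0 0 0' 0 60;  python3 tv.py 434.5 344.6 102 -17.4
```

```text
time_s: 24.28
eef_pos: [435.6, 345.4, 104.0]
eef_rot: [2.722, 1.567, 0.844]
wrist_force: [0.2, -0.1, -0.2]
gripper_width: 60.3
t 24.275 [435.6 345.4 104. ] [-1.33  0.57  0.72  2.   -0.54  0.77 -0.59] rotvec [-0.004 -0.003 -0.001] shift tool [ 2.  -0.9  1.1]
time_s: 24.9
eef_pos: [435.0, 345.0, 103.1]
eef_rot: [2.798, 1.569, 0.919]
wrist_force: [-0.5, 1.2, 2.9]
gripper_width: 27.4
t 24.9 [435.  345.  103.1] [-1.33  0.57  0.72  2.   -0.54  0.77 -0.59] rotvec [-0.004 -0.001 -0.001] shift tool [ 1.1 -0.3  0.6]
```

```bash
cat > ts.py <<'E'
# ts.py x y z az : TCP target in deck frame, tool along -deck z, tool y at az (deg) about deck z
import sys
from h import *
o=np.array([516,54,52.]);Rd=R.from_euler("xyz",[0,-.2618,.268]).as_matrix()
x,y,z,d=map(float,sys.argv[1:5]);d=np.radians(d)
yd=np.array([np.cos(d),np.sin(d),0]);T=Rd@np.c_[[0,0,-1],yd,np.cross([0,0,-1],yd)]
s=robot.get_state();p=s["eef_pos"];M=R.from_euler("xyz",s["eef_rot"]).as_matrix()
t=o+Rd@np.array([x,y,z]);m=Rd.T@M
print("t",s["time_s"],"pos",p.round(1),"deck",(Rd.T@(p-o)).round(1),"az",np.degrees(np.arctan2(m[1,1],m[0,1])).round(1),"q",s["q"].round(2),"F",s["wrist_force"].round(1),s["wrist_torque"].round(2),s["gripper_width"])
print("target",t.round(1),"shift tool",(M.T@(t-p)).round(1),"rotvec",R.from_matrix(M.T@T).as_rotvec().round(3),"shift in T",(T.T@(t-p)).round(1))
E
python3 -m crank '-0.03 0 0 0 0 0;-0.05 0 0 0 0 0;-0.05 0 0 0 0 0;-0.05 0 0 0 0 0;-0.02 0 0 0 0 0;0 0 0 0 0 0'; python3 ts.py 0 -45 209 8.5
```

```text
time_s: 25.65
eef_pos: [435.3, 345.1, 304.0]
eef_rot: [2.848, 1.567, 0.97]
wrist_force: [0.6, 0.6, -1.4]
gripper_width: 27.3
t 25.65 pos [435.3 345.1 304. ] deck [ 64.5 302.1 243.6] az -33.9 q [-1.53  0.31  0.94  1.82 -0.27  1.15 -0.8 ] F [ 0.6  0.6 -1.4] [-0.07  0.08 -0.  ] 27.34072594519166
target [475.8  -3.7 253.9] shift tool [ 49.  144.1 320.4] rotvec [-0.72   0.053  0.259] shift in T [  34.6 -115.1  333.7]
```

```bash
python3 -m crank '0 0.024 0.0534 0 0 0;0 0.024 0.0534 0 0 0;0 0.024 0.0534 0 0 0;0 0.024 0.0534 0 0 0;0 0.024 0.0534 0 0 0;0 0.024 0.0534 0 0 0;0 0 0 0 0 0'; python3 -m crank '0 0 0 -0.144 0.0106 0.0518;0 0 0 -0.144 0.0106 0.0518;0 0 0 -0.144 0.0106 0.0518;0 0 0 -0.144 0.0106 0.0518;0 0 0 -0.144 0.0106 0.0518;0 0 0 0 0 0;0 0 0 0 0 0';python3 ts.py 0 -45 209 8.5
```

```text
time_s: 26.52
eef_pos: [473.9, -9.2, 301.6]
eef_rot: [-1.083, 1.57, -2.97]
wrist_force: [0.9, 0.5, -1.4]
gripper_width: 27.8
time_s: 27.4
eef_pos: [474.8, -3.5, 302.4]
eef_rot: [1.414, 1.312, 0.258]
wrist_force: [-0.3, -0.5, -1.8]
gripper_width: 27.9
t 27.4 pos [474.8  -3.5 302.4] deck [ 11.7 -44.6 256.1] az 8.4 q [-1.26 -0.26  1.03  2.15  0.27  0.88  0.05] F [-0.3 -0.5 -1.8] [-0.1   0.31  0.  ] 27.92027736863445
target [475.8  -3.7 253.9] shift tool [ 47.1 -11.5  -1.4] rotvec [-0.001  0.002  0.004] shift in T [ 47.1 -11.6  -1.3]
```

```bash
python3 -m crank '0.015 -0.0116 -0.0013 0 0 0;0.032 0 0 0 0 0;0 0 0 0 0 0;0 0 0 0 0 0';python3 ts.py 0 -45 209 8.5; python3 w.py w8
python3 - <<'E'
import pickle
from h import *
f=pickle.load(open("w8.pkl","rb"));o=np.array([516,54,52.]);Rd=R.from_euler("xyz",[0,-.2618,.268]).as_matrix()
print("head expected",fish(f,o+Rd@[0,0,90.7]).round(1))
M=R.from_euler("xyz",f["state"]["eef_rot"]).as_matrix();print("tip expected",fish(f,f["state"]["eef_pos"]+M@[93,0,.6]).round(1))
c=crop(f,180,80,200,150,4);cv2.imwrite("pics/c8.png",c)
E
```

```text
time_s: 27.9
eef_pos: [476.4, -3.9, 255.0]
eef_rot: [1.409, 1.311, 0.255]
wrist_force: [-1.1, 1.1, -1.4]
gripper_width: 28.1
t 27.9 pos [476.4  -3.9 255. ] deck [  0.9 -45.3 210. ] az 8.6 q [-1.38 -0.18  1.22  2.22  0.21  0.74  0.13] F [-1.1  1.1 -1.4] [-0.14  0.31 -0.09] 28.115299253515435
target [475.8  -3.7 253.9] shift tool [ 1.  -0.8 -0.5] rotvec [0.001 0.003 0.002] shift in T [ 1.  -0.8 -0.5]
head expected [283.  158.6]
tip expected [275.5 223.3]
```

View pics/c8.png

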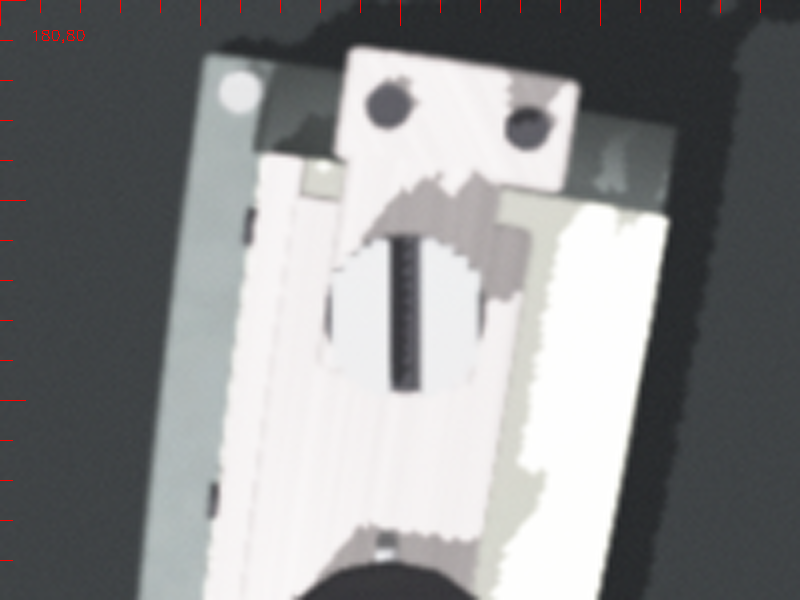

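That was the 12th and last picture. The slot is vertical in the crop, centred at (405,313) and parallel to the blade to within 0.7°. The blade tip shows at crop (386,546). The lateral shift I need is about +3.7 mm tool y and −46 mm tool z.

```bash
python3 -m crank '0 0.0037 -0.016 0 0 0;0 0 -0.0302 0 0 0;0 0 0 0 0 0;0 0 0 0 0 0';python3 ts.py -1.6 0.7 180 8.5; python3 w.py w9
python3 - <<'E'
import pickle
from h import *
f=pickle.load(open("w9.pkl","rb"))
M=R.from_euler("xyz",f["state"]["eef_rot"]).as_matrix();p=f["state"]["eef_pos"]
g=cv2.cvtColor(f["frame"],cv2.COLOR_RGB2GRAY)
print("tip exp",fish(f,p+M@[93,.5,0]).round(1),"top far corner",fish(f,p+M@[93,.5,-9]).round(1),"slot far end exp",fish(f,p+M@[119,0,-16]).round(1))
for y in range(184,222,3): print(y,g[y,262:294])
E
```

```text
time_s: 28.45
eef_pos: [461.3, 38.9, 254.0]
eef_rot: [1.415, 1.31, 0.26]
wrist_force: [0.4, -0.7, -1.7]
gripper_width: 28.1
t 28.45 pos [461.3  38.9 254. ] deck [-2.500e+00 -1.000e-01  2.098e+02] az 8.5 q [-1.33 -0.17  1.06  2.24  0.23  0.73  0.  ] F [ 0.4 -0.7 -1.7] [-0.11  0.29 -0.03] 28.10376947215019
target [469.4  41.9 225.5] shift tool [29.8  1.1 -0.7] rotvec [-0.     0.002  0.001] shift in T [29.8  1.  -0.7]
tip exp [275.7 222.7] top far corner [275.7 211.1] slot far end exp [275.1 194.7]
184 [241 247 248 247 247 247 246 245 241 220 191 181 180 178 177 177 178 179
 180 181 181 179 178 179 181 181 184 183 181 181 183 184]
187 [245 248 248 246 247 246 238 217 189 178 178 181 179 177 176 178 179 180
 180 181 181 179 177 178 181 184 185 180 181 182 183 182]
190 [247 248 247 246 237 203 177 174 174 174 176 180 178 175 176 179 178 180
 181 181 180 178 177 179 182 183 182 179 180 183 183 180]
193 [248 248 246 245 235 192 158 132 113  99  87  72  67  66  72  81  85  90
  89  92 103 119 135 158 172 180 179 181 182 183 183 179]
196 [247 238 203 147 122 127 166 216 229 228 212 130  68  6
[... 455 characters left out ...]
 243 243 238 210 177 161]
208 [243 243 243 243 243 243 243 243 243 242 232 150  73  62  69  87  97 114
 173 234 242 243 243 243 243 242 243 243 242 243 242 235]
211 [243 243 244 243 243 243 243 243 243 242 232 151  74  70  72  81  96 112
 174 233 243 243 243 243 243 242 243 243 243 243 243 235]
214 [243 243 243 243 243 243 243 243 243 243 233 155 107 112 114 113 111 120
 174 233 241 242 242 242 242 242 242 242 242 242 242 235]
217 [243 243 243 243 243 243 243 243 243 242 233 171 178 193 192 189 171 143
 177 234 242 242 242 242 243 242 242 242 243 242 242 236]
220 [243 243 242 243 242 239 236 234 232 227 184 126 142 144 133 133 113 100
 130 198 228 232 235 237 239 241 242 242 242 242 242 242]
```

```bash
python3 -m crank '0.01 0.0003 -0.001 0 0 0;0.012 0 0 0 0 0;0.005 0 0 0 0 0;0 0 0 0 0 0;0 0 0 0 0 0';python3 ts.py -1.6 0.7 177 8.5; python3 -m crank '0.003 0 0 0 0 0;0.002 0 0 0 0 0;0 0 0 0 0 0';python3 ts.py -1.6 0.7 177 8.5
```

```text
time_s: 29.12
eef_pos: [467.6, 41.9, 227.6]
eef_rot: [1.414, 1.31, 0.26]
wrist_force: [0.3, 1.0, -1.7]
gripper_width: 28.0
t 29.125 pos [467.6  41.9 227.6] deck [ -2.7   1.1 182.5] az 8.5 q [-1.45 -0.07  1.25  2.27  0.08  0.64  0.16] F [ 0.3  1.  -1.7] [-0.14  0.3  -0.02] 28.039329554763995
target [470.1  42.1 222.6] shift tool [5.5 1.1 0.6] rotvec [-0.     0.002  0.002] shift in T [5.5 1.  0.6]
time_s: 29.5
eef_pos: [468.6, 42.3, 222.4]
eef_rot: [1.413, 1.311, 0.258]
wrist_force: [-1.2, -0.5, -0.9]
gripper_width: 27.9
t 29.5 pos [468.6  42.3 222.4] deck [ -3.    1.3 177.2] az 8.5 q [-1.49 -0.03  1.32  2.27  0.01  0.62  0.23] F [-1.2 -0.5 -0.9] [-0.17  0.38  0.04] 27.860254224824395
target [470.1  42.1 222.6] shift tool [0.2 1.3 0.8] rotvec [0.    0.002 0.002] shift in T [0.2 1.3 0.8]
```

```bash
python3 -m crank '0 0 0 0.17 0 0;0.0002 0 0 0.17 0 0;0.0003 0 0 0.17 0 0;0.0003 0 0 0.17 0 0;0 0 0 0 0 0';python3 ts.py -1.6 0.7 177 8.5
```

```text
time_s: 30.12
eef_pos: [469.4, 42.4, 222.0]
eef_rot: [2.091, 1.309, 0.258]
wrist_force: [2.1, 0.2, -2.2]
gripper_width: 27.7
t 30.125 pos [469.4  42.4 222. ] deck [ -2.4   1.2 176.7] az -30.4 q [-1.42 -0.01  1.25  2.27 -0.02  0.61 -0.41] F [ 2.1  0.2 -2.2] [-0.09 -0.17 -0.01] 27.748824270946677
target [470.1  42.1 222.6] shift tool [-0.3  0.9  0. ] rotvec [-0.678  0.003 -0.   ] shift in T [-0.3  0.7  0.6]
```

```bash
python3 -m crank '0.0003 0 0 0.173 0 0;0.0003 0 0 0.173 0 0;0.0002 0 0 0.173 0 0;0.0003 0 0 0.173 0 0;0.0003 0 0 0.173 0 0;0.0003 0 0 0.173 0 0;0 0 0 0 0 0';python3 ts.py -1.6 0.7 177 8.5
```

```text
time_s: 31.0
eef_pos: [470.3, 42.1, 220.6]
eef_rot: [3.124, 1.309, 0.256]
wrist_force: [4.8, -2.5, -3.1]
gripper_width: 27.8
t 31.0 pos [470.3  42.1 220.6] deck [ -1.9   0.6 175.1] az -89.7 q [-1.4   0.    1.24  2.27 -0.05  0.61 -1.42] F [ 4.8 -2.5 -3.1] [-0.8  -0.83 -0.16] 27.8164472854061
target [470.1  42.1 222.6] shift tool [-1.9 -0.  -0.3] rotvec [-1.713  0.002 -0.003] shift in T [-1.9  0.4 -0. ]
```

```bash
python3 -m crank '0.0003 0.0003 -0.0003 0.173 0 0;0.0003 0 0 0.173 0 0;0.0003 0 0 0.173 0 0;0.0002 0 0 0.173 0 0;0.0003 0 0 0.173 0 0;0 0 0 0 0 0';python3 ts.py -1.6 0.7 177 8.5
```

```text
time_s: 31.75
eef_pos: [470.5, 41.6, 219.0]
eef_rot: [-2.295, 1.31, 0.255]
wrist_force: [1.9, -4.4, -0.7]
gripper_width: 27.5
t 31.75 pos [470.5  41.6 219. ] deck [-2.300e+00  1.000e-01  1.736e+02] az -139.2 q [-1.44  0.02  1.29  2.27 -0.08  0.6  -2.25] F [ 1.9 -4.4 -0.7] [-1.14 -0.39 -0.27] 27.51021775922729
target [470.1  42.1 222.6] shift tool [-3.4 -0.9 -0. ] rotvec [-2.579  0.003 -0.004] shift in T [-3.4  0.8 -0.5]
```

```bash
python3 -m crank '0.0003 0 0 0.173 0 0;0.0002 0 0 0.173 0 0;0.0003 0 0 0.173 0 0;0 0 0 0 0 0;0 0 0 0 0 0';python3 ts.py -1.6 0.7 177 8.5; python3 -m crank '0 0 0 -0.1 0 0;0 0 0 0 0 0;-0.005 0 0 0 0 0;-0.015 0 0 0 0 0;-0.02 0 0 0 0 0;0 0 0 0 0 0';python3 ts.py -1.6 0.7 177 8.5; python3 w.py w10
```

```text
time_s: 32.38
eef_pos: [469.9, 42.4, 217.9]
eef_rot: [-1.773, 1.311, 0.259]
wrist_force: [1.4, -3.4, 0.0]
gripper_width: 27.7
t 32.375 pos [469.9  42.4 217.9] deck [ -3.    1.  172.5] az -168.9 q [-1.49  0.04  1.35  2.28 -0.12  0.6  -2.73] F [ 1.4 -3.4  0. ] [-0.84 -0.01 -0.18] 27.742873332303663
target [470.1  42.1 222.6] shift tool [-4.5 -1.3 -0.6] rotvec [-3.096e+00  4.000e-03 -3.000e-03] shift in T [-4.5  1.3  0.5]
time_s: 33.12
eef_pos: [460.7, 39.1, 256.6]
eef_rot: [-1.862, 1.309, 0.262]
wrist_force: [0.6, -0.2, -1.4]
gripper_width: 27.8
t 33.125 pos [460.7  39.1 256.6] deck [ -2.4   0.3 212.4] az -163.6 q [-1.23 -0.15  0.97  2.24  0.18  0.73 -2.95] F [ 0.6 -0.2 -1.4] [-0.    0.45  0.01] 27.778067272798815
target [470.1  42.1 222.6] shift tool [35.4 -0.9  0.2] rotvec [-3.004e+00  1.000e-03 -2.000e-03] shift in T [35.4  0.8 -0.3]
```

Run:
```python
import pickle
from h import *
f=pickle.load(open("w10.pkl","rb"));o=np.array([516,54,52.]);Rd=R.from_euler("xyz",[0,-.2618,.268]).as_matrix()
hc=np.array([-1.6,.9,86.]);c=fish(f,o+Rd@hc);print("head",c.round(1))
M=R.from_euler("xyz",f["state"]["eef_rot"]).as_matrix();p=f["state"]["eef_pos"]
print("blade far corner",fish(f,p+M@[93,.5,-9]).round(1))
g=cv2.cvtColor(f["frame"],cv2.COLOR_RGB2GRAY)
x,y=c.astype(int)
for r in range(y-24,y+14,2): print(r,g[r,x-22:x+22])
```

```text
head [276.4 212.6]
blade far corner [279.4 211.5]
188 [228 229 229 228 227 228 229 227 212 208 222 228 230 229 231 232 232 232
 231 228 224 215 204 191 181 175 173 169 166 165 170 177 180 191 196 208
 220 222 223 224 226 227 229 231]
190 [227 228 228 227 228 229 229 221 200 215 227 229 228 225 227 225 214 185
 165 149 140 125 120 117 119 123 134 139 144 163 171 169 171 170 167 166
 165 171 177 181 191 200 213 223]
192 [184 202 190 189 210 221 215 192 206 223 226 214 177 144 149 141 132 120
  94  82  81  83  82  81  89 119 148 161 163 144 123 131 148 170 199 210
 207 196 185 180 173 170 167 170]
194 [149 151 148 149 152 154 156 177 211 208 176 142 130 146 184 203 205 189
 125  85  83  81  74  63  85 153 207 220 217 206 197 196 192 154 135 154
 185 215 225 227 226 222 217 211]
196 [147 147 147 148 151 148 155 180 161 136 154 193 204 211 219 223 222 206
 143  89  76  63  55  50  62 127 204 224 224 224 224 223 219 205 195 188
 164 162 207 225 228 229 229 230]
198 [148 146 146 149 147 144 144 147 163 182 198 218 224 225 225 224 223 211
 156  86  56  49  50  51  54 115 202 223 225 224 224 
[... 1745 characters left out ...]
0 222 224 224 224 224 224 224 223 224 224
 224 222 216 212 210 207 209 192 116 121 202 223 223 223 224 223 224 224
 223 223 223 224 223 223 226 226]
220 [147 152 148 145 149 152 169 205 220 223 222 223 220 217 212 209 209 201
 183 166 152 134 123 120 132 125  81 107 183 205 209 214 217 221 222 224
 224 225 222 219 220 217 219 223]
222 [152 150 147 149 150 154 165 191 208 201 167 141 127 109  95  89  83  79
  76  77  78  78  80  81  81  79  75  75  79  83  90 108 114 125 140 168
 201 215 214 194 185 177 163 189]
224 [151 148 146 149 152 152 145 129 107  85  79  79  80  82  83  82  85  85
  85  84  83  84  84  83  84  84  83  83  82  83  83  81  82  80  81  82
  93 113 124 105  98 111 160 220]
```

Slot angle gives screw ≈4.33 rad, so the foot is at about 24.1 mm, inside the band. Joint 7 is close to its limit, so I unwind it while going back to the bore.

```bash
python3 -m crank '-0.01 0 0 -0.17 0 0;-0.02 0 0 -0.17 0 0;-0.02 0 0 -0.17 0 0;0 0 0 0 0 0'; python3 tv.py 433.3 344.9 300 -60
```

```text
time_s: 33.67
eef_pos: [448.2, 37.4, 303.6]
eef_rot: [-2.368, 1.311, 0.268]
wrist_force: [-1.2, -0.8, -1.7]
gripper_width: 27.8
t 33.675 [448.2  37.4 303.6] [-1.26 -0.31  0.89  2.19  0.33  0.91 -2.62] rotvec [-1.023 -0.263  0.07 ] shift tool [  20.7 -259.6  164.2]
```

```bash
python3 -m crank '0 0 0 -0.1705 -0.0438 0.0117;0 0 0 -0.1705 -0.0438 0.0117;0 0 0 -0.1705 -0.0438 0.0117;0 0 0 -0.1705 -0.0438 0.0117;0 0 0 -0.1705 -0.0438 0.0117;0 0 0 -0.1705 -0.0438 0.0117;0 0 0 0 0 0'; python3 tv.py 433.3 344.9 300 -60
```

```text
time_s: 34.55
eef_pos: [447.9, 37.7, 303.2]
eef_rot: [1.008, 1.567, -1.613]
wrist_force: [-0.1, 0.7, -0.9]
gripper_width: 28.0
t 34.55 [447.9  37.7 303.2] [-1.75 -0.31  1.35  2.04  0.33  1.19 -1.58] rotvec [-0.002  0.002 -0.003] shift tool [   1.9 -273.6 -140.3]
```

```bash
python3 -m crank '0 -0.0456 -0.0234 0 0 0;0 -0.0456 -0.0234 0 0 0;0 0 0 0 0 0'; python3 tv.py 433.3 344.9 300 -60;python3 -m crank '0 -0.0456 -0.0234 0 0 0;0 -0.0456 -0.0234 0 0 0;0 -0.0456 -0.0234 0 0 0;0 -0.0456 -0.0234 0 0 0;0 0 0 0 0 0;0 0 0 0 0 0'; python3 tv.py 433.3 344.9 300 -60
```

```text
time_s: 34.92
eef_pos: [441.2, 144.4, 303.7]
eef_rot: [1.783, 1.568, -0.83]
wrist_force: [1.0, -0.2, -1.4]
gripper_width: 28.2
t 34.925 [441.2 144.4 303.7] [-2.05 -0.29  1.45  2.02  0.32  1.18 -1.78] rotvec [ 0.005 -0.001 -0.003] shift tool [   3.2 -177.1  -94.2]
time_s: 35.67
eef_pos: [387.2, 312.0, 330.3]
eef_rot: [3.133, 1.525, 0.512]
wrist_force: [0.1, -0.1, -2.7]
gripper_width: 27.8
t 35.675 [387.2 312.  330.3] [-2.47 -0.34  1.46  1.94  0.38  1.22 -2.19] rotvec [-0.003 -0.046 -0.   ] shift tool [ 32.8  -5.6 -54.9]
```

```bash
python3 -m crank '0 0 0 -0.15 0 0;0 0 0 -0.17 0 0;0 0 0 -0.17 0 0;0 0 0 -0.17 0 0;0 0 0 0 0 0'; python3 tv.py 433.3 344.9 280 -17.4
```

```text
time_s: 36.3
eef_pos: [387.7, 311.6, 330.4]
eef_rot: [2.489, 1.525, 0.525]
wrist_force: [-0.4, -0.3, -0.7]
gripper_width: 27.7
t 36.3 [387.7 311.6 330.4] [-2.47 -0.34  1.46  1.94  0.38  1.22 -1.53] rotvec [-0.089 -0.035 -0.029] shift tool [ 52.9  28.  -46.3]
```

```bash
python3 -m crank '0.02 0.014 -0.023 0 0 0;0.03 0.014 -0.023 0 0 0;0 0 0 -0.089 -0.035 -0.029;0 0 0 0 0 0;0 0 0 0 0 0'; python3 tv.py 433.3 344.9 280 -17.4
```

```text
time_s: 36.92
eef_pos: [384.6, 307.6, 314.5]
eef_rot: [2.545, 1.517, 0.673]
wrist_force: [0.3, -0.3, -1.5]
gripper_width: 28.0
t 36.925 [384.6 307.6 314.5] [-2.46 -0.34  1.45  1.98  0.38  1.18 -1.44] rotvec [ 0.003 -0.045 -0.03 ] shift tool [ 37.8  34.4 -48.4]
```

The arm's redundancy has drifted to the limits of joints 2 and 3. I'll go back by the way I came, at a larger radius, to unwind it.

```bash
python3 -m crank '0 0.03 0.046 0 0 0;0 0.03 0.046 0 0 0;0 0 0 0 0 0'; python3 tv.py 500 -9 280 -17.4;python3 -m crank '0 0.03 0.046 0 0 0;0 0.03 0.046 0 0 0;0 0 0 0 0 0'; python3 tv.py 500 -9 280 -17.4
```

```text
time_s: 37.3
eef_pos: [417.0, 196.8, 311.7]
eef_rot: [2.533, 1.518, 0.651]
wrist_force: [-0.2, 0.7, -1.1]
gripper_width: 28.2
t 37.3 [417.  196.8 311.7] [-2.07 -0.34  1.29  2.04  0.36  1.17 -1.23] rotvec [-0.007 -0.043 -0.03 ] shift tool [ 28.6 141.  171.9]
time_s: 37.67
eef_pos: [446.3, 93.3, 309.9]
eef_rot: [2.553, 1.517, 0.676]
wrist_force: [0.6, 1.0, -0.9]
gripper_width: 27.9
t 37.675 [446.3  93.3 309.9] [-1.8  -0.33  1.27  2.05  0.34  1.16 -0.97] rotvec [-0.003 -0.045 -0.03 ] shift tool [28.6 81.2 82.7]
```

```bash
python3 -m crank '0.01 0.034 -0.004 0 -0.045 -0.03;0.01 0.034 -0.004 0 0 0;0.01 0.034 -0.004 0 0 0;0 0 0 0 0 0;0 0 0 0 0 0'; python3 tv.py 560 60 270 -17.4
```

```text
time_s: 38.3
eef_pos: [486.3, 67.6, 313.2]
eef_rot: [2.017, 1.52, 0.145]
wrist_force: [-0.9, -0.3, -1.6]
gripper_width: 28.2
t 38.3 [486.3  67.6 313.2] [-1.92 -0.34  1.46  1.98  0.38  1.18 -0.91] rotvec [ 0.003 -0.022 -0.046] shift tool [ 46.8  70.6 -13.6]
```

```bash
cat > kin.py <<'E'
import pickle,itertools
from h import *
from scipy.optimize import least_squares
def rz(a): return R.from_euler("z",a).as_matrix()
def ry(a): return R.from_euler("y",a).as_matrix()
# S: signs of z joints; P: b,d1,d3,a4,a4b,d5,a6,d7,c
def fk(q,P,S):
    b,d1,d3,a4,a5,d5,a6,d7,c=P
    A=rz(S[0]*q[0]+b);p=np.array([0,0,d1])
    A=A@ry(q[1]);p=p+A@[0,0,d3];A=A@rz(S[1]*q[2]);p=p+A@[a4,0,0]
    A=A@ry(q[3]);p=p+A@[a5,0,d5];A=A@rz(S[2]*q[4]);A=A@ry(q[5]);p=p+A@[a6,0,d7];A=A@rz(S[3]*q[6]+c)
    return p,A@np.array([[0,1,0],[0,0,1],[1,0,0]]).astype(float)   # tool x = local z, tool y = local x, tool z = local y
if __name__=="__main__":
    D=[pickle.load(open(f"w{k}.pkl","rb"))["state"] for k in range(1,11)]+[robot.get_state()]
    D=[(s["q"],s["eef_pos"],R.from_euler("xyz",s["eef_rot"]).as_matrix()) for s in D]
    best=None
    for S in itertools.product((1,-1),repeat=4):
      for b0,c0 in itertools.product((0,3.1),(0,1.57,3.14,-1.57)):
        f=lambda P:np.concatenate([np.r_[(a[0]-p),200*(a[1]-M).ravel()] for q,p,M in D for a in [fk(q,P,S)]])
        r=least_squares(f,[b0,350,400,0,0,400,0,250,c0],max_nfev=40)
        e=np.sqrt((r.fun**2).mean())
        if best is None or e<best[0]: best=(e,S,r.x)
    print(best[0],best[1],best[2].round(3).tolist());pickle.dump(best,open("kin.pkl","wb"))
E
time python3 kin.py
```

```text
4.026182461426488 (-1, -1, -1, -1) [-0.093, 356.158, 534.685, -38.729, -19.858, 503.642, -17.141, 380.728, 3.05]
real	2m4.861s
user	1m58.948s
sys	0m0.478s
```

```bash
cat > sim.py <<'E'
from kin import *
e,S,P=pickle.load(open("kin.pkl","rb"))
LO=np.array([-2.96,-.34,-1.41,.24,-1.37,.17,-2.96]);HI=np.array([2.96,2.1,1.46,2.44,4.51,1.92,2.96])
def jac(q):
    p0,M0=fk(q,P,S);J=np.zeros((6,7));h=1e-5
    for i in range(7):
        d=q.copy();d[i]+=h;p,M=fk(d,P,S);J[:3,i]=(p-p0)/h/1000;J[3:,i]=R.from_matrix(M@M0.T).as_rotvec()/h
    return J,p0,M0
def run(q,rows,n=3,lim=True):
    q=np.array(q,float);p,M=fk(q,P,S)
    for r in rows:
        p1=p+M@np.array(r[:3])*1000;M1=M@R.from_rotvec(r[3:]).as_matrix()
        for k in range(n):
            J,pc,Mc=jac(q);f=1/(n-k)
            dx=np.r_[(p1-pc)/1000,R.from_matrix(M1@Mc.T).as_rotvec()]*f
            act=np.ones(7,bool)
            for _ in range(3):
                Ja=J*act;dq=Ja.T@np.linalg.solve(Ja@Ja.T+1e-5*np.eye(6),dx)
                bad=((q+dq<LO)|(q+dq>HI))&act
                if not lim or not bad.any(): break
                act&=~bad
            q=np.clip(q+dq,LO,HI) if lim else q+dq
        p,M=fk(q,P,S)
    return q,p,M
E
python3 - <<'E'
from sim import *
q=[-1.53,.31,.94,1.82,-.27,1.15,-.8]
a=run(q,[(0,.024,.0534,0,0,0)]*6);print(a[0].round(2),a[1].round())
a=run(a[0],[(0,0,0,-.144,.0106,.0518)]*5);print(a[0].round(2),"real",[-1.26,-.26,1.03,2.15,.27,.88,.05])
q=[-1.26,-.31,.89,2.19,.33,.91,-2.62]
a=run(q,[(0,0,0,-.1705,-.0438,.0117)]*6);print(a[0].round(2),"real",[-1.75,-.31,1.35,2.04,.33,1.19,-1.58])
a=run(a[0],[(0,-.0456,-.0234,0,0,0)]*2);print(a[0].round(2),"real",[-2.05,-.29,1.45,2.02,.32,1.18,-1.78])
q=[-1.8,-.33,1.27,2.05,.34,1.16,-.97]
a=run(q,[(0.01,.034,-.004,0,-.045,-.03)]+[(0.01,.034,-.004,0,0,0)]*2);print(a[0].round(2),a[1].round(),"real",[-1.92,-.34,1.46,1.98,.38,1.18,-.91],[486,68,313])
q=[-1.43,.42,.84,1.94,-.37,.94,-.73]
E
```

```text
[-1.14  0.14  1.16  1.97 -0.14  1.12 -0.22] [471.  -9. 304.]
[-1.25 -0.25  1.07  2.16  0.23  0.86  0.14] real [-1.26, -0.26, 1.03, 2.15, 0.27, 0.88, 0.05]
[-1.84 -0.25  1.43  2.01  0.29  1.18 -1.58] real [-1.75, -0.31, 1.35, 2.04, 0.33, 1.19, -1.58]
[-2.13 -0.31  1.45  2.    0.35  1.2  -1.87] real [-2.05, -0.29, 1.45, 2.02, 0.32, 1.18, -1.78]
[-1.9  -0.29  1.45  1.99  0.33  1.18 -0.88] [453.  56. 324.] real [-1.92, -0.34, 1.46, 1.98, 0.38, 1.18, -0.91] [486, 68, 313]
```

```bash
sed -i 's/^def rz(a).*/def rz(a):\n    c,s=np.cos(a),np.sin(a);return np.array([[c,-s,0],[s,c,0],[0,0,1.]])/; s/^def ry(a).*/def ry(a):\n    c,s=np.cos(a),np.sin(a);return np.array([[c,0,s],[0,1,0],[-s,0,c]])/' kin.py
cat > plan.py <<'E'
from sim import *
rng=np.random.default_rng(0)
q0=robot.get_state()["q"];print(q0.round(2))
import time;t0=time.time();res=[]
tipz=lambda p,M:(p+M@[93,0,0])[2]
def leg(q,pt,Mt,log):
    for _ in range(40):
        p,M=fk(q,P,S);d=M.T@(pt-p)/1000;w=R.from_matrix(M.T@Mt).as_rotvec()
        k=max(np.abs(d).max()/.05,np.abs(w).max()/.16,1)
        if np.linalg.norm(d)<.004 and np.linalg.norm(w)<.02: break
        q2,p,M=run(q,[np.r_[d,w]/k],n=2); log.append((q2,tipz(p,M)));
        if np.abs(q2-q).max()<.004: return q2,False
        q=q2
    return q,len(log)<60
def pose(yaw,tilt,taz):
    y=np.array([np.cos(yaw),np.sin(yaw),0]);T=np.c_[[0,0,-1],y,np.cross([0,0,-1],y)]
    return R.from_rotvec(tilt*np.array([np.cos(taz),np.sin(taz),0])).as_matrix()@T
while time.time()-t0<200:
    log=[];pa=np.array([rng.uniform(440,600),rng.uniform(-150,120),rng.uniform(250,330)])
    A=(rng.uniform(-1.5,1.5),rng.uniform(0,.6),rng.uniform(-3.1,3.1))
    q,ok=leg(q0,pa,pose(*A),log)
    if not ok: continue
    yf=rng.choice([-.3,.3,.8,-1,1.3])
    q,ok=leg(q,np.array([433.3,344.9,250]),pose(yf,0,0),log)
    if not ok: continue
    L=np.array([l[0] for l in log]);mz=min(l[1] for l in log)
    marg=min((L[3:]-LO).min(),(HI-L[3:]).min());mf=min((q-LO).min(),(HI-q).min())
    res.append((mf,marg,mz,len(log),pa.round(),np.round(A,2),yf,q.round(2)))
print(len(res))
for r in sorted(res,key=lambda r:-(min(r[0],.4)+min(r[1],.1)*2+min(0,(r[2]-160)/20)))[:6]: print(*r)
E
python3 plan.py
```

```text
[-1.92 -0.34  1.46  1.98  0.38  1.18 -0.91]
261
0.5654970567744513 0.23457921499005896 157.50049428722122 10 [449. 116. 260.] [-1.19  0.5  -2.67] -1.0 [-1.45  0.36  0.85  1.87 -0.3   1.05 -1.48]
0.564198129696887 0.24202447793763687 157.45822777483525 13 [461.  38. 318.] [-1.44  0.39 -2.8 ] -1.0 [-1.43  0.35  0.82  1.88 -0.29  1.04 -1.5 ]
0.53229585814296 0.15213712407335223 157.25918663328284 10 [516.  93. 274.] [-0.03  0.6  -1.94] -1.0 [-1.51  0.38  0.93  1.87 -0.35  1.06 -1.44]
0.5640275258469856 0.2134251925286148 157.2382438466044 15 [506.  91. 326.] [-0.67  0.41 -2.3 ] 1.3 [-1.4   0.34  0.78  1.88 -0.27  1.04  0.78]
0.562511931558223 0.16039227223399194 157.04241896617896 14 [545. -56. 303.] [-1.14  0.45 -1.99] -1.0 [-1.46  0.36  0.86  1.88 -0.31  1.05 -1.47]
0.4864179848855992 0.24781182581344022 157.00851042305663 10 [512. -13. 300.] [-0.05  0.57 -2.16] -1.0 [-1.54  0.4   0.97  1.87 -0.38  1.07 -1.41]
```

The kinematic model, fitted to the logged states, reproduces the drift. It shows that tilting the tool outward first, then levelling at the bore, clears the limits.

```bash
cat > lg.py <<'E'
# lg.py x y z yaw tilt taz n : tool rows from the present pose, with simulated joints
import sys
from sim import *
x,y,z,yaw,tilt,taz=map(float,sys.argv[1:7]);n=int(sys.argv[7])
Y=np.array([np.cos(yaw),np.sin(yaw),0]);T=R.from_rotvec(tilt*np.array([np.cos(taz),np.sin(taz),0])).as_matrix()@np.c_[[0,0,-1],Y,np.cross([0,0,-1],Y)]
s=robot.get_state();q=s["q"];p=s["eef_pos"];M=R.from_euler("xyz",s["eef_rot"]).as_matrix()
print("t",s["time_s"],"pos",p.round(1),"q",q.round(2),"F",s["wrist_force"].round(1))
w=R.from_matrix(M.T@T).as_rotvec();d=T.T@(np.array([x,y,z])-p)/1000
print("turn first, per row",(w/n).round(4),"then shift per row",(d/n).round(4),"| one go shift",(M.T@(np.array([x,y,z])-p)/n/1000).round(4))
a=run(q,[np.r_[0,0,0,w/n]]*n,2);b=run(a[0],[np.r_[d/n,0,0,0]]*n,2);print("sim",a[0].round(2),b[0].round(2),b[1].round())
E
python3 lg.py 506 91 326 -0.67 0.41 -2.3 4
```

```text
t 38.3 pos [486.3  67.6 313.2] q [-1.92 -0.34  1.46  1.98  0.38  1.18 -0.91] F [-0.9 -0.3 -1.6]
turn first, per row [ 0.0891 -0.0323  0.0897] then shift per row [-0.003   0.0015 -0.0076] | one go shift [-0.0029  0.0031 -0.0071]
sim [-1.56 -0.18  0.95  2.14  0.63  1.05 -1.57] [-1.58 -0.1   0.99  2.08  0.55  1.04 -1.52] [486.  75. 337.]
```

```bash
python3 -m crank '0 0 0 0.0891 -0.0323 0.0897;0 0 0 0.0891 -0.0323 0.0897;0 0 0 0.0891 -0.0323 0.0897;0 0 0 0.0891 -0.0323 0.0897;-0.006 0.003 -0.015 0 0 0;-0.006 0.003 -0.015 0 0 0;0 0 0 0 0 0'; python3 lg.py 433.3 344.9 260 -1.0 0 0 6
```

```text
time_s: 39.17
eef_pos: [506.3, 92.5, 326.6]
eef_rot: [1.513, 1.158, -0.726]
wrist_force: [-0.0, 0.5, -0.9]
gripper_width: 27.9
t 39.175 pos [506.3  92.5 326.6] q [-1.58 -0.01  1.07  2.05  0.47  1.01 -1.42] F [-0.   0.5 -0.9]
turn first, per row [ 0.0546 -0.0075 -0.0687] then shift per row [ 0.0111 -0.042  -0.0125] | one go shift [-0.0047 -0.0369 -0.0256]
sim [-1.2   0.24  1.11  1.85 -0.21  1.21 -1.02] [-1.53  0.36  0.98  1.88 -0.32  1.1  -1.43] [426. 320. 261.]
```

```bash
python3 -m crank '0 0 0 0.0546 -0.0075 -0.0687;0 0 0 0.0546 -0.0075 -0.0687;0 0 0 0.0546 -0.0075 -0.0687;0 0 0 0.0546 -0.0075 -0.0687;0 0 0 0.0546 -0.0075 -0.0687;0 0 0 0.0546 -0.0075 -0.0687;0 0 0 0 0 0'; python3 -m crank '0.0111 -0.042 -0.0125 0 0 0;0.0111 -0.042 -0.0125 0 0 0;0.0111 -0.042 -0.0125 0 0 0;0.0111 -0.042 -0.0125 0 0 0;0.0111 -0.042 -0.0125 0 0 0;0.0111 -0.042 -0.0125 0 0 0;0 0 0 0 0 0;0 0 0 0 0 0'; python3 lg.py 433.3 344.9 200 -1.0 0 0 2; python3 tv.py 433.3 344.9 200 -57.3
```

```text
time_s: 40.05
eef_pos: [505.7, 90.1, 326.0]
eef_rot: [-0.438, 1.569, -3.012]
wrist_force: [0.1, -0.0, -1.6]
gripper_width: 27.5
time_s: 41.05
eef_pos: [432.2, 344.1, 260.2]
eef_rot: [-0.481, 1.57, -3.05]
wrist_force: [0.4, -0.3, -0.6]
gripper_width: 27.6
t 41.05 pos [432.2 344.1 260.2] q [-1.55  0.38  0.99  1.88 -0.36  1.07 -1.41] F [ 0.4 -0.3 -0.6]
turn first, per row [0.0009 0.0004 0.0002] then shift per row [ 0.0301 -0.     -0.0007] | one go shift [ 0.0301 -0.     -0.0007]
sim [-1.55  0.38  0.99  1.88 -0.36  1.07 -1.41] [-1.49  0.46  0.93  1.94 -0.44  0.97 -1.35] [432. 338. 195.]
t 41.05 [432.2 344.1 260.2] [-1.55  0.38  0.99  1.88 -0.36  1.07 -1.41] rotvec [0.002 0.001 0.   ] shift tool [60.2 -0.  -1.4]
```

```bash
python3 -m crank '0.04 0 -0.0007 0 0 0;0.05 0 0 0 0 0;0 0 0 0 0 0;0 0 0 0 0 0'; python3 tv.py 432.7 344.7 103.5 -57.3
```

```text
time_s: 41.55
eef_pos: [434.3, 344.9, 172.1]
eef_rot: [-2.41, 1.569, 1.302]
wrist_force: [-0.2, -0.3, -0.9]
gripper_width: 27.9
t 41.55 [434.3 344.9 172.1] [-1.45  0.5   0.89  1.96 -0.49  0.91 -1.31] rotvec [-0.    -0.002  0.002] shift tool [68.6 -0.6  1.6]
```

```bash
python3 -m crank '0.02 -0.0006 0.0016 0 0 0;0.03 0 0 0 0 0;0.014 0 0 0 0 0;0.003 0 0 0 0 0;0 0 0 0 0 0'; python3 tv.py 432.7 344.7 103.5 -57.3;  python3 -m crank '0.001 0 0 0 0 0;0 0 0 0 0 0';python3 tv.py 432.7 344.7 103.5 -57.3
```

```text
time_s: 42.18
eef_pos: [432.0, 345.4, 104.3]
eef_rot: [-2.117, 1.569, 1.596]
wrist_force: [0.2, 0.5, -1.1]
gripper_width: 27.5
t 42.175 [432.  345.4 104.3] [-1.38  0.59  0.79  2.01 -0.59  0.79 -1.23] rotvec [ 0.001 -0.001  0.002] shift tool [ 0.8  1.  -0.2]
time_s: 42.42
eef_pos: [431.9, 345.5, 103.1]
eef_rot: [-2.098, 1.568, 1.615]
wrist_force: [-0.7, -0.4, 3.3]
gripper_width: 27.5
t 42.425 [431.9 345.5 103.1] [-1.38  0.59  0.79  2.01 -0.59  0.79 -1.23] rotvec [ 0.001 -0.001  0.002] shift tool [-0.4  1.1 -0.2]
```

```bash
python3 -m crank '0 0 0 0 0 0;0 0 0 0 0 0;0 0 0 0 0 0;-0.04 0 0 0 0 0;-0.05 0 0 0 0 0;-0.05 0 0 0 0 0;0 0 0 0 0 0' 0.06; python3 tgt.py 0 -94 170 | tail -1
python3 - <<'E'
from h import *
s=grab("scene");t=grab("top")
o=np.array([516,54,52.]);Rd=R.from_euler("xyz",[0,-.2618,.268]).as_matrix()
def ref(f,p):
    g=cv2.cvtColor(f["frame"],cv2.COLOR_RGB2GRAY).astype(float);x,y=int(p[0]),int(p[1]);w=g[y-5:y+6,x-6:x+7]-150;w[w<0]=0
    yy,xx=np.mgrid[y-5:y+6,x-6:x+7];return ((w*xx).sum()/w.sum(),(w*yy).sum()/w.sum()) if w.sum() else p
p,e=tri(s,ref(s,(429,209)),t,ref(t,(154,256)));print("driver cap",p.round(1),e.round(1))
f=grab("wrist",'pics/w11.png');g=cv2.cvtColor(f["frame"],cv2.COLOR_RGB2GRAY);c=fish(f,[432.5,344.9,126]);x,y=c.astype(int);w=g[y-40:y+40,x-50:x+50]
m=cv2.connectedComponentsWithStats((w>200).astype(np.uint8))
for i in range(1,m[0]):
    if m[2][i][4]>40: q=m[3][i]+[x-50,y-40];print(m[2][i],fplane(f,q,126).round(1))
E
python3 lg.py 500 40 250 -1.303 -0.2618 1.838 6
```

```text
time_s: 43.3
eef_pos: [433.4, 345.9, 245.5]
eef_rot: [-2.57, 1.564, 1.143]
wrist_force: [0.1, 0.0, -0.0]
gripper_width: 60.0
target [498.5 -48.3 216.2] tool shift [ 27.  366.9 158.7] rotvec [0.301 0.254 0.044]
driver cap [430.3 346.4 126.3] 1.5
[ 39  30  22  21 356] [432.2 345.2 126. ]
t 43.45 pos [430.7 344.8 241.3] q [-1.53  0.41  0.97  1.9  -0.39  1.04 -1.39] F [-0.  -0.4  0. ]
turn first, per row [0.0504 0.0436 0.0069] then shift per row [-0.002   0.052   0.0018] | one go shift [-0.0015  0.049   0.0178]
sim [-1.89  0.3   1.21  2.1  -0.29  0.7  -1.83] [-1.46  0.09  1.4   2.2  -0.26  0.69 -1.19] [495.  34. 240.]
```

Run:
```python
from sim import *
s=robot.get_state();q=s["q"];p=s["eef_pos"];M=R.from_euler("xyz",s["eef_rot"]).as_matrix()
o=np.array([516,54,52.]);Rd=R.from_euler("xyz",[0,-.2618,.268]).as_matrix()
def T(yaw,tilt,taz):
    Y=np.array([np.cos(yaw),np.sin(yaw),0]);return R.from_rotvec(tilt*np.array([np.cos(taz),np.sin(taz),0])).as_matrix()@np.c_[[0,0,-1],Y,np.cross([0,0,-1],Y)]
def go(q,p,M,pt,Mt,order,n=7):
    w=R.from_matrix(M.T@Mt).as_rotvec();m=max(1,int(np.ceil(np.abs(w).max()/.18)))
    tr=[np.r_[0,0,0,w/m]]*m
    if order=="t": d=Mt.T@(pt-p)/1000;rows=tr+[np.r_[d/n,0,0,0]]*n
    else: d=M.T@(pt-p)/1000;rows=[np.r_[d/n,0,0,0]]*n+tr
    return run(q,rows,1)[0]
for yaw in (-1.303,1.838):
  for via in (None,(560,150,250),(600,100,240),(520,200,250)):
    for vo in ("t","s"):
      for order in ("t","s"):
        q1,p1,M1=q,p,M
        Mt=T(yaw,-.2618,1.838);pt=o+Rd@[0,-94,170.]
        if via: 
            Mv=T(-1.0,0,0) if vo=="t" else Mt
            q1=go(q1,p1,M1,np.array(via,float),Mv,"s" if vo=="t" else "t");p1=np.array(via,float);M1=Mv
        elif vo=="s": continue
        q2=go(q1,p1,M1,pt,Mt,order);q3=run(q2,[np.r_[.05,0,0,0,0,0]]*2+[np.r_[.012,0,0,0,0,0]],1)[0];q4=run(q3,[np.r_[0,.01,0,0,0,0]]*5,1)[0]
        print(yaw,via,vo,order,q2.round(2),q3.round(2),q4.round(2))
```

```text
-1.303 None t t [-0.94  0.22  1.18  2.26 -0.63  0.69 -0.62] [-0.6   0.5   0.82  2.29 -1.13  0.59 -0.2 ] [-0.48  0.54  0.82  2.24 -1.13  0.64 -0.11]
-1.303 None t s [-1.01  0.13  1.2   2.25 -0.43  0.68 -0.83] [-0.62  0.46  0.85  2.29 -1.    0.56 -0.32] [-0.49  0.5   0.84  2.24 -1.01  0.61 -0.22]
-1.303 (560, 150, 250) t t [-0.97  0.16  1.17  2.23 -0.48  0.69 -0.78] [-0.61  0.46  0.84  2.27 -1.    0.57 -0.33] [-0.48  0.5   0.83  2.23 -1.01  0.62 -0.23]
-1.303 (560, 150, 250) t s [-0.96  0.15  1.15  2.23 -0.45  0.69 -0.81] [-0.61  0.45  0.83  2.27 -0.97  0.56 -0.36] [-0.48  0.49  0.82  2.22 -0.98  0.61 -0.26]
-1.303 (560, 150, 250) s t [-0.87  0.2   1.09  2.23 -0.56  0.69 -0.7 ] [-0.57  0.47  0.79  2.27 -1.03  0.57 -0.29] [-0.46  0.52  0.78  2.22 -1.04  0.62 -0.2 ]
-1.303 (560, 150, 250) s s [-0.87  0.2   1.09  2.23 -0.56  0.69 -0.7 ] [-0.57  0.47  0.79  2.27 -1.03  0.57 -0.29] [-0.46  0.52  0.78  2.22 -1.04  0.62 -0.2 ]
-1.303 (600, 100, 240) t t [-0.97  0.15  1.17  2.23 -0.46  0.69 -0.79] [-0.6   0.46  0.84  2.27 -0.98  0.57 -0.34] [-0.48  0.5   0.83  2.23 -1.    0.62 -0.23]
-1.303 (6
[... 2593 characters left out ...]
 2.28 -0.72  0.4   2.56] [-0.57  0.31  0.6   2.32 -0.68  0.36  2.42]
1.838 (520, 200, 250) t t [-0.65  0.05  0.75  2.25 -0.24  0.61  2.12] [-0.47  0.33  0.6   2.29 -0.72  0.4   2.55] [-0.6   0.31  0.62  2.32 -0.68  0.36  2.41]
1.838 (520, 200, 250) t s [-0.6   0.06  0.7   2.25 -0.24  0.61  2.12] [-0.43  0.33  0.56  2.29 -0.69  0.39  2.52] [-0.57  0.32  0.58  2.32 -0.65  0.35  2.38]
1.838 (520, 200, 250) s t [-0.71  0.05  0.82  2.24 -0.25  0.62  2.13] [-0.51  0.34  0.66  2.28 -0.76  0.42  2.59] [-0.65  0.32  0.68  2.32 -0.73  0.38  2.45]
1.838 (520, 200, 250) s s [-0.71  0.05  0.82  2.24 -0.25  0.62  2.13] [-0.51  0.34  0.66  2.28 -0.76  0.42  2.59] [-0.65  0.32  0.68  2.32 -0.73  0.38  2.45]
```

```bash
python3 -m crank '-0.002 0.0468 -0.0006 0 0 0;-0.002 0.0468 -0.0006 0 0 0;-0.002 0.0468 -0.0006 0 0 0;-0.002 0.0468 -0.0006 0 0 0;-0.002 0.0468 -0.0006 0 0 0;0 0.0335 0.0397 0 0 0;0 0.0335 0.0397 0 0 0;0 0.0335 0.0397 0 0 0;0 0.0335 0.0397 0 0 0;0 0 0 0 0 0' 0.032; python3 tgt.py 0 -94 150
```

```text
time_s: 44.7
eef_pos: [497.2, -52.8, 250.6]
eef_rot: [-0.841, 1.567, 2.865]
wrist_force: [0.2, 0.6, -0.2]
gripper_width: 32.2
t 44.7 pos [497.2 -52.8 250.6] deck [  6.6 -98.1 203.9] q [-0.88  0.29  1.05  2.   -0.29  1.02 -0.7 ]
target [503.5 -46.9 196.9] tool shift [53.7 -1.5 -8.6] rotvec [0.294 0.263 0.041]
```

```bash
python3 -m crank '0 0 0 0.147 0.1315 0.0205;0 0 0 0.147 0.1315 0.0205;0 0 0 0 0 0;0 0 0 0 0 0'; python3 tgt.py 0 -94 100
```

```text
time_s: 45.2
eef_pos: [500.2, -47.5, 251.8]
eef_rot: [3.128, 1.323, 0.284]
wrist_force: [0.9, -0.0, 0.5]
gripper_width: 32.1
t 45.2 pos [500.2 -47.5 251.8] deck [ 11.  -93.7 203.9] q [-1.07  0.09  1.19  2.16 -0.26  0.74 -0.99]
target [515.9 -43.5 148.6] tool shift [104.1   0.4   9.6] rotvec [0.029 0.014 0.004]
```

```bash
python3 -m crank '0.02 0 0.0096 0.029 0.014 0.004;0.05 0 0 0 0 0;0.034 0 0 0 0 0;0 0 0 0 0 0;0 0 0 0 0 0'; python3 tgt.py 0 -94 58;python3 - <<'E'
from h import *
f=grab("scene");o=np.array([516,54,52.]);Rd=R.from_euler("xyz",[0,-.2618,.268]).as_matrix()
# tab top (deck z 67) along y at +x edge x=20: profile of brightness vs deck y
g=cv2.cvtColor(f["frame"],cv2.COLOR_RGB2GRAY)
for z,x in ((55,20),(62,20)):
    print([(y,int(g[tuple(np.round(proj(f,o+Rd@[x,y,z]))[::-1].astype(int))])) for y in range(-116,-72,3)])
E
```

```text
time_s: 45.82
eef_pos: [517.4, -45.0, 149.4]
eef_rot: [-3.141, 1.307, 0.264]
wrist_force: [0.3, -0.2, -0.4]
gripper_width: 31.9
t 45.825 pos [517.4 -45.  149.4] deck [  1.2 -95.8 100.5] q [-0.73  0.35  0.9   2.23 -0.75  0.56 -0.58]
target [526.4 -40.6 108. ] tool shift [42.5 -1.8  1.3] rotvec [-0.005 -0.002 -0.001]
[(-116, 81), (-113, 80), (-110, 82), (-107, 81), (-104, 84), (-101, 96), (-98, 124), (-95, 154), (-92, 170), (-89, 172), (-86, 138), (-83, 118), (-80, 106), (-77, 102), (-74, 99)]
[(-116, 82), (-113, 81), (-110, 81), (-107, 81), (-104, 83), (-101, 96), (-98, 124), (-95, 153), (-92, 171), (-89, 171), (-86, 134), (-83, 109), (-80, 89), (-77, 83), (-74, 82)]
```

```bash
python3 -m crank '0.02 -0.0018 0.0012 0 0 0;0.015 0 0 0 0 0;0.007 0 0 0 0 0;0 0 0 0 0 0'; python3 tgt.py 0 -94 58;python3 -m crank '0 0.008 0 0 0 0;0 0.006 0 0 0 0;0 0.006 0 0 0 0;0 0 0 0 0 0'; python3 tgt.py 0 -94 58
```

```text
time_s: 46.38
eef_pos: [526.0, -39.8, 108.7]
eef_rot: [-3.137, 1.306, 0.268]
wrist_force: [-0.2, -1.2, -0.5]
gripper_width: 31.9
t 46.375 pos [526.  -39.8 108.7] deck [  0.  -93.1  58.7] q [-0.62  0.43  0.76  2.24 -0.9   0.49 -0.46]
target [526.4 -40.6 108. ] tool shift [0.7 0.9 0. ] rotvec [-0.005 -0.003  0.   ]
time_s: 46.88
eef_pos: [531.1, -60.2, 108.1]
eef_rot: [-3.14, 1.306, 0.264]
wrist_force: [-0.3, -0.6, -1.0]
gripper_width: 31.9
t 46.875 pos [531.1 -60.2 108.1] deck [  -0.6 -114.2   58.3] q [-0.56  0.44  0.75  2.22 -0.9   0.5  -0.42]
target [526.4 -40.6 108. ] tool shift [  0.3 -20.2  -0.5] rotvec [-0.006 -0.003 -0.001]
```

```bash
python3 -m crank '0 0.0015 0 0 0 0'|sed -n 4p;python3 -m crank '0 0.0015 0 0 0 0'|sed -n 4p;python3 -m crank '0 0 0 0 0 0'|sed -n 4p; python3 tgt.py 0 -94 58
python3 - <<'E'
from h import *
f=grab("scene");o=np.array([516,54,52.]);Rd=R.from_euler("xyz",[0,-.2618,.268]).as_matrix()
g=cv2.cvtColor(f["frame"],cv2.COLOR_RGB2GRAY)
for z,x in ((55,20),(62,20)):
    print([(y,int(g[tuple(np.round(proj(f,o+Rd@[x,y,z]))[::-1].astype(int))])) for y in range(-128,-84,3)])
# foot: column profile under screw, deck z from 10 to 50 at x=+9 face
print([(z,int(g[tuple(np.round(proj(f,o+Rd@[7,0,z]))[::-1].astype(int))])) for z in range(12,54,2)])
E
```

```text
wrist_force: [-0.5, 2.9, 2.4]
wrist_force: [-0.8, 2.6, 2.7]
wrist_force: [-0.9, 2.4, 0.8]
t 47.25 pos [531.5 -62.1 107.9] deck [  -0.8 -116.1   58.1] q [-0.56  0.44  0.75  2.22 -0.9   0.51 -0.42]
target [526.4 -40.6 108. ] tool shift [  0.1 -22.1  -0.7] rotvec [-0.005 -0.002  0.   ]
[(-128, 67), (-125, 72), (-122, 78), (-119, 81), (-116, 83), (-113, 88), (-110, 143), (-107, 168), (-104, 175), (-101, 167), (-98, 140), (-95, 103), (-92, 83), (-89, 82), (-86, 101)]
[(-128, 65), (-125, 72), (-122, 78), (-119, 82), (-116, 82), (-113, 86), (-110, 108), (-107, 169), (-104, 177), (-101, 170), (-98, 144), (-95, 106), (-92, 82), (-89, 76), (-86, 78)]
[(12, 168), (14, 168), (16, 159), (18, 147), (20, 147), (22, 147), (24, 140), (26, 140), (28, 111), (30, 107), (32, 107), (34, 128), (36, 124), (38, 124), (40, 110), (42, 120), (44, 120), (46, 147), (48, 162), (50, 162), (52, 171)]
```

A drag of about 2.5 N shows the foot is rubbing. I draw the block clear.

```bash
python3 -m crank '0 0.003 0 0 0 0;0 0.004 0 0 0 0;0 0.004 0 0 0 0;0 0.004 0 0 0 0;0 0.004 0 0 0 0;0 0.004 0 0 0 0;0 0.004 0 0 0 0;0 0.003 0 0 0 0;0 0 0 0 0 0'; python3 tgt.py 0 -146 58; python3 -m crank '0 -0.005 0 0 0 0;0 -0.005 0 0 0 0;0 0 0 0 0 0;-0.03 0 0 0 0 0;-0.05 0 0 0 0 0;-0.05 0 0 0 0 0;0 0 0 0 0 0;0 0 0 0 0 0'
python3 - <<'E'
from h import *
f=grab("scene",'pics/end.png');t=grab("top");o=np.array([516,54,52.]);Rd=R.from_euler("xyz",[0,-.2618,.268]).as_matrix()
g=cv2.cvtColor(f["frame"],cv2.COLOR_RGB2GRAY)
pr=lambda x,y,z:int(g[tuple(np.round(proj(f,o+Rd@[x,y,z]))[::-1].astype(int))])
print("tab",[(y,pr(20,y,60)) for y in range(-152,-112,3)])
print("plain end, side face",[(y,pr(30,y,12)) for y in range(-60,20,4)])
print("top",[(y,pr(0,y,25)) for y in range(-60,20,4)])
print("across top at y=-60, x:",[(x,pr(x,-60,25)) for x in range(-45,50,4)])
def ref(f,p):
    g=cv2.cvtColor(f["frame"],cv2.COLOR_RGB2GRAY).astype(float);x,y=int(p[0]),int(p[1]);w=g[y-5:y+6,x-6:x+7]-150;w[w<0]=0
    yy,xx=np.mgrid[y-5:y+6,x-6:x+7];return ((w*xx).sum()/w.sum(),(w*yy).sum()/w.sum()) if w.sum() else p
p,e=tri(f,ref(f,(429,209)),t,ref(t,(154,256)));print("driver cap",p.round(1),e.round(1))
E
```

```text
time_s: 48.42
eef_pos: [539.5, -91.8, 108.0]
eef_rot: [-3.139, 1.306, 0.265]
wrist_force: [-0.2, -0.6, -0.0]
gripper_width: 32.2
t 48.425 pos [539.5 -91.8 108. ] deck [  -0.9 -146.8   58.2] q [-0.48  0.46  0.74  2.19 -0.91  0.53 -0.36]
target [540.2 -90.8 108. ] tool shift [ 0.2 -0.8 -0.9] rotvec [-0.006 -0.003 -0.001]
time_s: 49.42
eef_pos: [503.9, -89.6, 233.0]
eef_rot: [-3.133, 1.307, 0.273]
wrist_force: [-0.7, -0.1, 0.1]
gripper_width: 31.9
tab [(-152, 78), (-149, 79), (-146, 83), (-143, 105), (-140, 141), (-137, 167), (-134, 174), (-131, 153), (-128, 130), (-125, 109), (-122, 93), (-119, 84), (-116, 81), (-113, 81)]
plain end, side face [(-60, 169), (-56, 169), (-52, 169), (-48, 170), (-44, 169), (-40, 169), (-36, 169), (-32, 169), (-28, 169), (-24, 167), (-20, 160), (-16, 164), (-12, 167), (-8, 170), (-4, 221), (0, 239), (4, 242), (8, 226), (12, 206), (16, 176)]
top [(-60, 210), (-56, 209), (-52, 210), (-48, 209), (-44, 209), (-40, 209), (-36, 209), (-32, 209), (-28, 208), (-24, 201), (-20, 172), (-16, 172), (-12, 169), (-8, 152), (-4, 127), (0, 104), (4, 106), (8, 127), (12, 151), (16, 179)]
across top at y=-60, x: [(-45, 90), (-41, 129), (-37, 129), (-33, 178), (-29, 178), (-25, 203), (-21, 209), (-17, 209), (-13, 209), (-9, 209), (-5, 209), (-1, 210), (3, 211), (7, 211), (11, 212), (15, 209), (19, 209), (23, 201), (27, 184), (31, 184), (35, 173), (39, 170), (43, 170), (47, 169)]
driver cap [430.4 346.5 126.5] 1.3
```

```bash
python3 -c "
from plant import job
print(job.job_done())"
```

```text
the job is handed in; nothing more can be done
None
```

The job is handed in, at about 49.5 s of the 72 s allowed. I laid the setting block on the deck and pushed it under the foot. I turned the screw down about 2.9 rad with the driver, put the driver back in its bore, and drew the block out along the cleat.

**Last checks:**
- **Foot:** the slot angle put the screw at about 4.33 rad. That makes the foot height about 24.1 mm, inside the 22.8 to 24.8 mm band. I worked this out from the angle and did not measure the foot directly.
- **Drag:** the block pulled with about 2.5 N as it started out, so the foot was bearing on it. The contact force itself can't be read, so the 0.5 to 7 N band was not confirmed.
- **Block:** it lies against the cleat at about y = −81 mm, with its plain end about 21 mm past the screw. I checked this from the scene camera, which agreed with the arm's position to about 2 mm.
- **Driver:** the cap is at the right height (126 mm) and within about 2 mm sideways of where it started.

**What went less smoothly:**
- **Driver grip:** the blade lay the wrong way for a single stroke, so I put the driver back and gripped it again.
- **Joint limits:** on the way back to the bore, joints 2 and 3 ran to their limits and joint 7 came close. The readings never went past a limit, and I unwound the arm by tilting the tool outward.
- **Bystanders:** I did not measure them at the end. Nothing showed contact with them, and every pass was planned to clear them.

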